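# Shim and wedge a glued blank tight

## Task

Slide the cover of the wooden box fully open, take flat shims from it and stand them side by side in the jig's gap against the glued blank, one or two, only as many as it takes for the wedge to close what is left well down in the gap but clear of its floor; leave a shim that is not needed in the box. Then put the wedge in between the shims and the cleat, press it down firmly until it is tight, and finish still holding and pressing it so that it keeps the stack clamped. Do not knock the other things on the bench about.

Things in the scene. Friction and masses are not known exactly. Their poses are not given: they have to be found in the camera images.
- box: fixed wooden box, 116 (x) x 144 (y) x 98 mm high; origin: centre of its underside, z up. 130 mm wide inside (y). Shims and wedge stand in it, axes along the box's, on its floor 8 mm up, held by low ribs, in a row along x: shim_a at x = -38 mm, shim_b -16, wedge origin +25, at least 32 mm free at their y ends. Their tops (82 to 84 mm up) lie under a sliding cover, whose top is 95.5 mm up
- lid (a joint): the cover's slide, m: 0 = closed, grows as the cover moves along the box's +x, 0.108 = end stop. Open means over 0.09 (all three pieces then free). Friction 1.5 N plus a little damping; stays where left. Starts at 0 to 0.02
- lid_batten (a point): top centre of the batten on the cover, a dark wooden bar 12 mm (box x) x 60 mm (box y), 15 mm high: this point is 110.5 mm above the bench, at x = -38 mm + lid value in the box's frame. Push its near (-x) face, or pinch it across its 12 mm
- shim_a: flat wooden shim, a plate 10 (x) x 48 (y) x 74 mm (z, upright), 30 g. Origin at the centre of its underside. Best gripped by its two 48 mm-apart ends near the top; pads wider than 10 mm overhang it, so keep them clear of a shim already standing in the gap (stand it a few mm off, then push it over)
- shim_b: second shim, same as shim_a
- wedge: wooden wedge 60 mm wide (y), 76 tall, 70 g, thin end down. Origin: centre of its 10 mm thick foot. +x face upright, at x = +5 mm, full height; -x face slopes from x = -5 mm at the foot to -23.9 mm at 42 mm up (0.45 mm per mm); above is a straight head, x = -23.9 to +5 mm, 42 to 76 mm up. Grip the head by its ends, 60 mm apart along y, centred on x = -9.45 mm
- jig: fixed clamping jig: base board 12 mm thick, 221 (x) x 130 mm (y), z up; origin on the bench, mid-width (y = 0). The gap runs along y between the cleat (-x side, nearer the robot) and the blank (+x side). Gap floor 12 mm, tops of cleat and blank 56 mm above the origin. Box and jig may swap left and right; each is turned by up to 0.3 rad
- cleat_edge (a point): middle of the top edge, at the gap, of the jig's fixed wooden cleat (90 mm wide): x = -17 mm, y = 0, z = 56 mm in the jig's frame. The cleat's gap face has the wedge's slope in its top 14 mm (going down it comes 6.3 mm further into the gap) and is upright below that; the wedge's sloping face goes against it
- blank: glued hardwood blank of three strips in the jig, 53 (x) x 110 (y) x 44 mm high, with the aluminium fence (8 mm taller) behind it; its upright -x face bounds the gap. Locked in place, it does not yield to the robot; it stands 0 to 13 mm along the jig's x from its zero. Origin: that shift along x and 12 mm up from the jig's origin
- blank_edge (a point): middle of the blank's top edge at the gap: jig x = 14 to 27 mm, y = 0, z = 56 mm. Gap = its x - cleat edge x, 31 to 44 mm. With n shims in, the tight wedge's foot stands (gap - n x 10 mm - 10 mm) / 0.45 below the cleat's top; it must be 6 to 40 mm (floor: 44). Gap under 33 mm: one shim; over 38: two; between: either. Press with 15 to 25 N
- glue: white glue bottle, 54 mm across, 150 tall, standing near the back of the bench
- mallet: wooden hammer lying on the left side of the bench
- sandblock: cork sanding block 100 x 55 x 30 mm lying flat in the middle, between the box and the jig
- pencil: carpenter's pencil about 170 mm long, 8 mm high, lying in the middle of the bench, nearer the robot than the sanding block
- screwcup: small steel bowl, 64 mm across, 50 tall, near the robot
- driver: screwdriver lying on the right side of the bench
Not all that is in view belongs to the job. Several things look just like the box: the one meant starts farthest from the robot's base.

How it is judged:
By the outcome, as a careful person would: the job done as asked, in the order asked, and still so for the second after the job is handed in, while the arm keeps its last pose, push and grip.
It also fails if it takes over 72 s, if anything falls off the work surface, if the arm or the gripper's body presses on something with over 40 N, if the wrist force passes 120 N, or if a joint passes its speed limit or range.

## Robot

A 6-joint arm with a two-finger parallel gripper is mounted at the origin on the work surface. World frame = base frame: x ahead of the robot, y to its left, z up, the work surface at z = 0. Lengths are in m, angles in degrees, forces in N, time in s.
With the tool pointing down it reaches from about 0.325 to 0.9 m from the base axis. Payload 6.1 kg.
Tool frame: the origin (TCP) lies at the very end of the fingers, on their centre line; the grasp point (between the pads) lies 19 mm behind it; x points along the fingers, z is the direction in which the jaws open and shut, and the axes are right-handed (so a half turn about x gives the same grasp; the last joint's range is limited). The gripper opens to 87 mm and grips with 3 to 60 N. Pads are 19 mm wide; open, the fingers measure 117 mm over their backs; the gripper's body (75 mm by 190 mm) begins 51 mm behind the grasp point.
Start: joints at [66.171, 12.628, 87.462, -0, 79.91, -7.225], TCP at [0.179, 0.599, 0.223] pointing down, gripper open.
Joint ranges: [-170.65, 170.65], [-52.31, 119.04], [5.05, 147.46], [-71.25, 251.25], [11.57, 151.72], [-153.62, 153.62]. Speed limits (degrees/s): [147.25, 147.25, 172.46, 180, 180, 180].

## Interface

Orientations are given as [roll, pitch, yaw] about the fixed x, y, z axes, in that order (R = Rz(yaw) Ry(pitch) Rx(roll)).
In Python, from rig import get_state, camera, get_calibration, finish_job gives the robot as it stands.
- The arm moves only by the tool drive_tool, never from a script. Its argument "rows" is a list of rows, each a list of 3 entries, a list of its own where there are three numbers: the shift along the tool's x, y, z in units of 25 mm (1.0 is 25 mm), then the turn about the tool's x in units of 8 degrees (1.0 is 8 degrees), then the closure, from 0 (fully open) to 1 (shut). In form: [[[tx, ty, tz], turn, gripper], ...]. A call has exactly 10 rows; each row is the pose to reach, as a shift and turn from the pose measured when the call began, along the tool's axes at that moment; what a row does not reach only later rows make up. A row lasts 1/10 s, in which the tool goes at most 50 mm and 8.59 degrees, less where a joint would pass 70% of its speed; a pose out of reach is approached as far as the arm can. A call with a gripper value outside its range is refused whole. The fingers move at their own pace and stop on an object; "grip_force" is the grip in N (left out, the last holds). Time passes only in rows, so rows that repeat a pose let the fingers close, or fill a call up. It gives the time, the measured TCP pose, the force and the opening at its end, in the units of the state.
- get_state(): the state, without advancing time (a new reading comes with each control period).
- camera(name): name is "side" or "top" or "wrist"; returns (picture, depth): 384x512x3 uint8, red, green, blue; 384x512 float32, m along the optical axis (not along the pixel's ray), 0 where there is no reading.
- get_calibration(name): a dict with "camera_matrix" (3x3 intrinsics, pixels), "eye" and "orientation" of the camera in the world. Camera axes: x right, y down, z forward; pixel columns grow to the right and rows downward; lengths in m; the calibration is good to about 2 mm. A picture is of the moment at which its call begins: read the wrist's pose just before it. get_calibration takes no time and is no camera call; for the wrist camera it gives the pose at the moment of the call.
- finish_job(): hands the job in, once; it reports no verdict.
The state is a dict: "clock": time; "joint_pos": joint angles; "qd": joint speeds; "joint_efforts": joint torques, N m; "tool_pos": TCP position; "tool_rot": TCP orientation; "force": force on the tool from outside, world axes, zero at the start; "ft_torque": the same for the moment, N m; "grip_width": finger opening in m.
Only numpy, scipy, OpenCV 4.12 (cv2) and the standard library are available. Lean on these libraries where they do the work, as an engineer would, in place of code of your own. Each camera call takes 0.05 s, during which the arm holds its last target.

## Working session

There is one attempt and no reset: what is moved stays moved. The work goes in short steps, Python scripts to look and compute and a tool call to move; the robot and the scene stay as the last step left them, time stands still between calls to the robot, and variables do not carry over. Pictures are saved under pics/ and viewed, and the job is handed in when it is done.

Besides the shell and the picture viewer there is one more tool, called after "Call:" as a command line: name --argument value ..., lists and objects as JSON in quotes. drive_tool: Moves the arm, as the interface text tells. Its arguments: {"type":"object","properties":{"rows":{"type":"array","items":{"type":"array"}},"grip_force":{"type":"number"}},"required":["rows"]}

```bash
mkdir -p pics; ls; python3 - <<'E'
from rig import *
import cv2
s=get_state();print(s)
for n in ["top","side","wrist"]:
    c=get_calibration(n);print(n,c)
    p,d=camera(n);cv2.imwrite(f"pics/{n}0.png",p[:,:,::-1])
    import numpy as np;np.save(f"pics/{n}0d.npy",d);np.save(f"pics/{n}0p.npy",p)
E
```

```text
pics
{'clock': 0.0, 'joint_pos': array([ 6.61715135e+01,  1.26762079e+01,  8.75250559e+01, -8.73797632e-04,
        7.99074620e+01, -7.22573895e+00]), 'qd': array([0.05575493, 0.02538988, 0.05552947, 0.02051433, 0.01270192,
       0.14104102]), 'joint_efforts': array([-7.74885666e-04, -4.94609463e+01, -3.87376893e+01,  6.99611474e-02,
        5.69583778e-02, -1.52968955e-04]), 'tool_pos': array([0.17835573, 0.59838431, 0.22143333]), 'tool_rot': array([ 173.2274422 ,   89.89127081, -113.37515145]), 'force': array([0.35088654, 0.50538555, 0.10912639]), 'ft_torque': array([ 0.03717092, -0.03789904, -0.01343228]), 'grip_width': 0.08700580857412417}
top {'camera_matrix': array([[479.35133116,   0.        , 257.65830235],
       [  0.        , 479.35133116, 191.55149965],
       [  0.        ,   0.        ,   1.        ]]), 'eye': array([ 0.45938441, -0.00763588,  1.34514463]), 'orientation': array([-177.38296986,    0.40814113,  -88.35878926])}
side {'camera_matrix': array([[455.20194239,   0.        , 259.96518745],
       [  0.        , 455.20194239, 198.28276298],
       [  0.        ,   0.        ,   1.        ]]), 'eye': array([ 0.40092091, -1.20783925,  0.83247857]), 'orientation': array([-121.10917392,    0.50345951,   -7.14666056])}
wrist {'camera_matrix': array([[310.94921305,   0.        , 256.64657273],
       [  0.        , 310.94921305, 192.28615205],
       [  0.        ,   0.        ,   1.        ]]), 'eye': array([0.11373669, 0.61661901, 0.38321179]), 'orientation': array([165.62883141,   0.17851841,  73.36465356])}
```

View pics/top0.png

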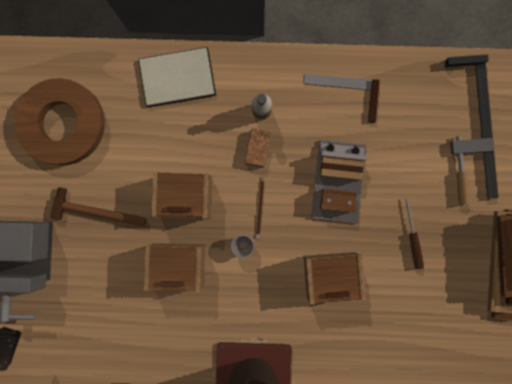

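View pics/side0.png

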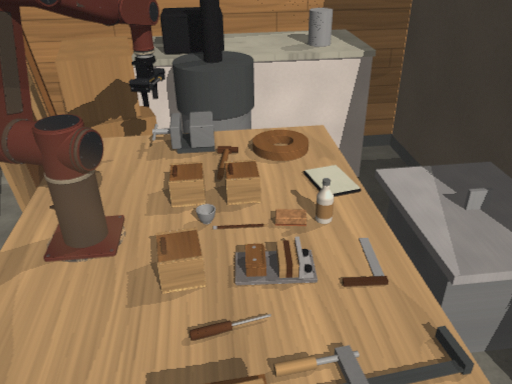

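View pics/wrist0.png

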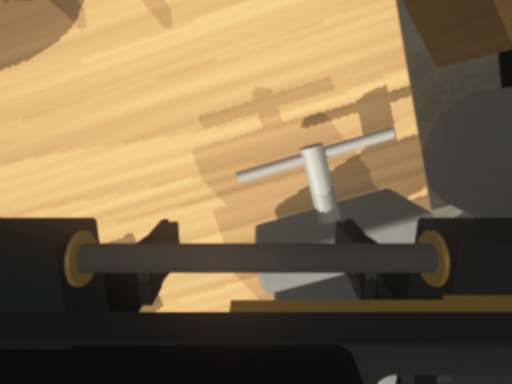

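The top view shows three look-alike boxes at about (181,195), (173,268) and (333,278). The one at (181,195) is farthest from the base, which is at about (255,380). The jig is at (340,182), with the cleat at (338,202) and the blank above it at (342,165).

```bash
cat > h.py <<'E'
import numpy as np, cv2
from rig import *
from scipy.spatial.transform import Rotation as R
def cal(n):
    c=get_calibration(n); return c["camera_matrix"],np.array(c["eye"]),R.from_euler("xyz",c["orientation"],degrees=True).as_matrix()
def ray(c,u,v,z):
    K,e,M=c; d=M@np.linalg.inv(K)@np.array([u,v,1.0]); return e+d*(z-e[2])/d[2]
def cloud(c,dep):
    K,e,M=c; v,u=np.mgrid[:dep.shape[0],:dep.shape[1]]
    P=np.stack([u,v,np.ones_like(u)],-1)@np.linalg.inv(K).T*dep[...,None]
    return P@M.T+e
def proj(c,p):
    K,e,M=c; q=K@(M.T@(np.asarray(p)-e)); return q[:2]/q[2]
def snap(n,name):
    c=cal(n); p,d=camera(n); cv2.imwrite(f"pics/{name}.png",p[:,:,::-1]); np.savez(f"pics/{name}.npz",p=p,d=d,K=c[0],e=c[1],M=c[2]); return c,p,d
def load(name):
    z=np.load(f"pics/{name}.npz"); return (z["K"],z["e"],z["M"]),z["p"],z["d"]
E
python3 - <<'E'
from h import *
c=cal("top");p=np.load("pics/top0p.npy");d=np.load("pics/top0d.npy")
np.savez("pics/top0.npz",p=p,d=d,K=c[0],e=c[1],M=c[2])
W=cloud(c,d)
for u,v in [(30,340),(420,300),(181,185),(181,209),(173,260),(333,265),(338,202),(342,165),(342,147),(340,185),(258,147)]: print((u,v),W[v,u].round(3))
im=p[130:330,130:390,::-1]
cv2.imwrite("pics/top0z.png",cv2.resize(im,None,fx=3,fy=3,interpolation=cv2.INTER_CUBIC))
# box top contour: heights 85-120mm
Z=W[...,2]
for (u0,v0) in [(181,195),(173,268),(333,278)]:
    m=np.zeros_like(Z,bool); m[v0-45:v0+45,u0-45:u0+45]=True
    m&=(Z>.08)&(Z<.125)
    q=W[m]; r=cv2.minAreaRect(q[:,:2].astype(np.float32)*1000); print(r, m.sum(),np.hypot(*np.array(r[0])))
E
```

```text
(30, 340) [0.09  0.624 0.001]
(420, 300) [ 0.232 -0.456 -0.002]
(181, 185) [0.528 0.204 0.094]
(181, 209) [0.465 0.198 0.114]
(173, 260) [0.332 0.217 0.097]
(333, 265) [ 0.331 -0.198  0.094]
(338, 202) [ 0.496 -0.213  0.057]
(342, 165) [ 0.596 -0.222  0.056]
(342, 147) [ 0.65  -0.227  0.018]
(340, 185) [ 0.545 -0.226  0.006]
(258, 147) [0.643 0.006 0.027]
((502.0679626464844, 206.23077392578125), (144.5643310546875, 115.69351959228516), 89.93529510498047) 2462 542.7737753705667
((311.0569152832031, 219.14791870117188), (116.3709945678711, 145.38865661621094), 0.3488834798336029) 2537 380.5025818789634
((296.00311279296875, -204.81912231445312), (116.49323272705078, 144.91067504882812), 6.158937454223633) 2535 359.956546889746
```

View pics/top0z.png

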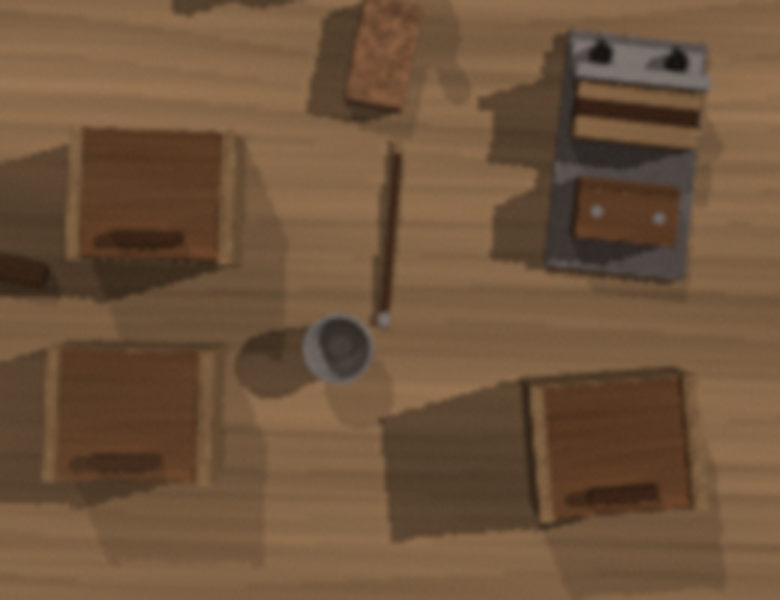

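```bash
cat >> h.py <<'E'
def tool():
    s=get_state(); return np.array(s["tool_pos"]),R.from_euler("xyz",s["tool_rot"],degrees=True).as_matrix(),s
def go(target,jaw=None):
    """print units to reach target TCP (world) with jaw (tool z) along heading 'jaw' deg (mod 180)"""
    p,M,s=tool(); u=M.T@(np.array(target)-p)/0.025
    t=0
    if jaw is not None:
        h=np.degrees(np.arctan2(M[1,2],M[0,2])); 
        d=(jaw-h+90)%180-90   # world ccw
        t=-d/8 if M[2,0]<0 else d/8   # tool x down -> ccw world is negative about tool x
    print("clk %.2f"%s["clock"],"pos",p.round(4),"jawhdg",np.degrees(np.arctan2(M[1,2],M[0,2])).round(2),"units",u.round(3),"turn",round(t,3))
E
python3 - <<'E'
from h import *
c,p,d=load("top0");W=cloud(c,d);Z=W[...,2]
u0,v0=181,195
m=np.zeros_like(Z,bool); m[v0-45:v0+45,u0-45:u0+45]=True
q=W[m&(Z>.1045)&(Z<.125)]; print(cv2.minAreaRect(q[:,:2].astype(np.float32)*1000),np.median(q[:,2]))
print(np.median(W[m&(Z>.085)&(Z<.1)][:,2]))
p_,M,s=tool();print(M.round(3))
# batten from colour: dark
g=p.sum(2); mm=m&(Z>.08); print(np.percentile(g[mm],[2,5,10,50]))
# jig
m=np.zeros_like(Z,bool); m[135:228,305:375]=True
def rect(m,n): q=W[m]; print(n,m.sum(),cv2.minAreaRect(q[:,:2].astype(np.float32)*1000),np.median(q[:,2]))
rect(m&(Z>.008)&(Z<.075),"all"); 
up=m&(Z>.045)&(Z<.075)
n,l,st,ce=cv2.connectedComponentsWithStats(up.astype(np.uint8))
for i in range(1,n):
    if st[i,4]>100: rect(l==i,i)
go([.42,.2,.15],90)
E
```

```text
((471.9998474121094, 208.7716522216797), (144.59971618652344, 33.59798049926758), 74.98188781738281) 0.11059918948830161
0.09549208487720806
[[-0.001 -0.958  0.286]
 [-0.001  0.286  0.958]
 [-1.     0.    -0.001]]
[114.  129.  159.1 188. ]
all 3531 ((562.2210693359375, -220.79977416992188), (151.3610076904297, 233.6979522705078), 85.30426025390625) 0.03630940277125827
1 1043 ((596.2813720703125, -223.10052490234375), (120.06509399414062, 65.65970611572266), 85.4981460571289) 0.0561179048118039
2 677 ((501.55364990234375, -215.37738037109375), (91.13745880126953, 55.15702819824219), 84.85560607910156) 0.055043358464975656
clk 0.15 pos [0.1784 0.5985 0.2217] jawhdg 73.4 units [  2.885 -13.815 -12.51 ] turn -2.075
```

Call:
drive_tool --rows '[[[-0.3, -1.4, -1.25], -0.4, 0.6], [[-0.6, -2.8, -2.5], -0.8, 0.6], [[-0.8, -4.2, -3.75], -1.2, 0.6], [[-0.8, -5.6, -5.0], -1.6, 0.6], [[-0.8, -7.0, -6.25], -2.0, 0.6], [[-0.8, -8.4, -7.5], -2.08, 0.6], [[-0.8, -9.8, -8.75], -2.08, 0.6], [[-0.8, -11.2, -10.3], -2.08, 0.6], [[-0.8, -12.0, -11.8], -2.08, 0.6], [[-0.8, -12.0, -12.5], -2.08, 0.6]]'

```text
clock: 1.15
tool_pos: [0.3776, 0.21, 0.2418]
tool_rot: [171.0, 89.8, -99.2]
force: [-0.3, 0.6, 0.2]
grip_width: 0.0352
```

```bash
python3 - <<'E'
from h import *
c,p,d=snap("wrist","w1")
W=cloud(c,d);Z=W[...,2]; ok=d>0
go([.42,.2,.15],90)
p_,M,s=tool();print(c[1]-p_, (c[2][:,2]).round(3))
print(Z[50,::64].round(3),Z[150,::64].round(3))
E
```

```text
clk 1.20 pos [0.3765 0.2094 0.2417] jawhdg 89.83 units [ 3.668 -1.748 -0.359] turn -0.021
[-0.06633242 -0.00019415  0.16178834] [ 0.248 -0.005 -0.969]
[-0.     0.     0.    -0.001 -0.002 -0.    -0.    -0.001] [ 0.    -0.     0.044  0.098  0.094  0.095 -0.001 -0.   ]
```

View pics/w1.png

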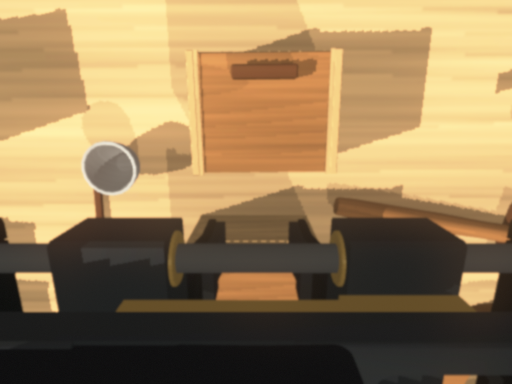

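```bash
python3 - <<'E'
from h import *
c,p,d=load("top0");W=cloud(c,d);Z=W[...,2]
m=np.zeros_like(Z,bool); m[180:225,150:205]=True
mm=(m&(Z>.08)&(p.sum(2)<135)).astype(np.uint8)
n,l,st,ce=cv2.connectedComponentsWithStats(mm)
for i in range(1,n):
    if st[i,4]>20:
        ys,xs=np.where(l==i); P=np.array([ray(c,u,v,.1105)[:2] for u,v in zip(xs,ys)])
        print(st[i],ce[i],cv2.minAreaRect((P*1000).astype(np.float32)),P.min(0),P.max(0))
q=W[m&(Z>.1085)&(Z<.1125)];print(len(q),np.percentile(q[:,0],[5,50,95]),np.percentile(q[:,1],[5,50,95]))
for x in range(440,560,6):
    k=m&(abs(W[...,0]*1000-x)<3)&(abs(W[...,1]-.2)<.02); print(x,np.median(Z[k]).round(4) if k.any() else None,end=' ')
go([.43,.2,.103],90)
E
```

```text
[162 207  29   6 141] [176.44680851 209.58865248] ((463.3005676269531, 211.80821228027344), (12.8782377243042, 72.24569702148438), 1.635723352432251) [0.45642362 0.17566336] [0.47010389 0.24787952]
50 [0.46102501 0.46689707 0.47015617] [0.17949436 0.208185   0.23268621]
440 0.0001 446 0.0897 452 0.0955 458 0.0962 464 0.1111 470 0.1098 476 0.0951 482 0.0952 488 0.0958 494 0.0952 500 0.0956 506 0.0944 512 0.0963 518 0.0949 524 0.0942 530 0.0959 536 0.0961 542 0.0945 548 None 554 None clk 1.20 pos [0.3765 0.2094 0.2417] jawhdg 89.83 units [ 5.548 -2.151 -0.351] turn -0.021
```

The image's up direction points toward the robot, so this frame shows the near look-alike box at (265,110). The target box is hidden below the gripper. The batten's near face is at x≈0.459 and y≈0.207, with the lid at about 1 mm. Next I descend in front of the batten.

Call:
drive_tool --rows '[[[0.6, -0.6, -0.05], 0, 0.7], [[1.4, -1.4, -0.1], 0, 0.7], [[2.2, -2.1, -0.1], 0, 0.7], [[3.0, -2.2, -0.1], 0, 0.7], [[3.8, -2.2, -0.1], 0, 0.7], [[4.5, -2.2, -0.1], 0, 0.7], [[5.1, -2.2, -0.1], 0, 0.7], [[5.4, -2.2, -0.1], 0, 0.7], [[5.5, -2.2, -0.1], 0, 0.7], [[5.5, -2.2, -0.1], 0, 0.7]]'

```text
clock: 2.2
tool_pos: [0.4312, 0.2066, 0.1042]
tool_rot: [154.8, 89.8, -115.4]
force: [-0.1, -0.5, -0.5]
grip_width: 0.0263
```

```bash
python3 - <<'E'
from h import *
go([.554,.207,.103],90)
E
```

```text
clk 2.20 pos [0.4312 0.2066 0.1042] jawhdg 89.85 units [ 0.041 -4.912  0.031] turn -0.019
```

Call:
drive_tool --rows '[[[0.04, -0.4, 0.03], 0, 0.7], [[0.04, -0.9, 0.03], 0, 0.7], [[0.04, -1.5, 0.03], 0, 0.7], [[0.04, -2.1, 0.03], 0, 0.7], [[0.04, -2.7, 0.03], 0, 0.7], [[0.04, -3.3, 0.03], 0, 0.7], [[0.04, -3.9, 0.03], 0, 0.7], [[0.04, -4.4, 0.03], 0, 0.7], [[0.04, -4.75, 0.03], 0, 0.7], [[0.04, -4.9, 0.03], 0, 0.7]]'

```text
clock: 3.2
tool_pos: [0.555, 0.2069, 0.1032]
tool_rot: [159.0, 89.8, -111.1]
force: [-1.6, -0.1, 1.4]
grip_width: 0.026
```

```bash
python3 - <<'E'
from h import *
go([.554,.207,.25],90)
c,p,d=snap("top","t2")
cv2.imwrite("pics/t2z.png",cv2.resize(p[120:240,120:240,::-1],None,fx=4,fy=4,interpolation=cv2.INTER_CUBIC))
E
```

```text
clk 3.20 pos [0.555  0.2069 0.1032] jawhdg 89.82 units [-5.873  0.047 -0.016] turn -0.023
```

View pics/t2z.png

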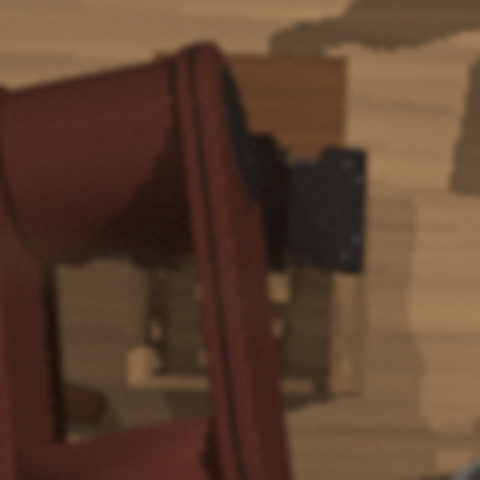

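Call:
drive_tool --rows '[[[0.0, 0.1, 0.0], 0, 0.7], [[-0.5, 0.2, 0.0], 0, 0.7], [[-1.3, 0.2, 0.0], 0, 0.7], [[-2.1, 0.0, 0.0], 0, 0.6], [[-2.9, -0.3, 0.0], 0, 0.5], [[-3.7, -0.6, 0.0], 0, 0.4], [[-4.5, -0.9, 0.0], 0, 0.3], [[-5.2, -1.1, 0.0], 0, 0.25], [[-5.7, -1.2, 0.0], 0, 0.25], [[-5.9, -1.2, 0.0], 0, 0.25]]'

```text
clock: 4.25
tool_pos: [0.5858, 0.2074, 0.2531]
tool_rot: [-140.3, 89.8, -50.4]
force: [0.3, 0.2, -1.2]
grip_width: 0.0642
```

```bash
python3 - <<'E'
from h import *
c,p,d=snap("wrist","w3")
go([.554,.207,.25],90)
E
```

```text
clk 4.30 pos [0.5856 0.2074 0.2529] jawhdg 89.83 units [ 0.114  1.265 -0.021] turn -0.022
```

View pics/w3.png

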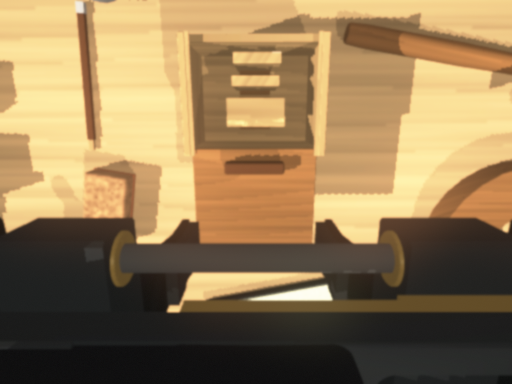

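The lid is open. Shim_a is at (257,58), shim_b at (255,80), the wedge at (255,112) and the batten at (255,167).

```bash
python3 - <<'E'
from h import *
c,p,d=load("w3");W=cloud(c,d);Z=W[...,2]
hsv=cv2.cvtColor(p,cv2.COLOR_RGB2HSV)
def rect(m,n,z=None):
    ys,xs=np.where(m); P=np.array([ray(c,u,v,z)[:2] for u,v in zip(xs,ys)])*1000
    r=cv2.minAreaRect(P.astype(np.float32)); print(n,m.sum(),np.round(r[0],1),np.round(r[1],1),round(r[2],2),"z",np.median(Z[m]).round(4))
roi=np.zeros_like(Z,bool); roi[45:140,205:312]=True
m=(roi&(Z>.075)&(Z<.09)).astype(np.uint8)
n,l,st,ce=cv2.connectedComponentsWithStats(m)
for i in range(1,n):
    if st[i,4]>100: print(st[i]);rect(l==i,i,.083)
m=(Z>.088)&(Z<.102); m[:20]=0;m[158:]=0; m[:,:150]=0;m[:,350:]=0; rect(m,"box rim",.098)
m=(Z>.105)&(Z<.116); m[150:180]&=True; m[:150]=0;m[185:]=0; m[:,:200]=0;m[:,310:]=0; rect(m,"batten",.1105)
E
```

```text
[233  52  48  12 575]
1 575 [465.7 205.4] [46.7 10.1] 89.76 z 0.0815
[231  76  48  11 513]
2 513 [487.7 203.4] [47.4  9.5] 89.78 z 0.0814
[ 226   98   59   29 1682]
3 1682 [518.1 203.9] [60. 28.] 89.8 z 0.0835
box rim 4226 [504.  202.4] [143.3 117.2] 89.89 z 0.097
batten 757 [571.7 202.1] [58.6 12. ] 89.83 z 0.1097
```

```bash
python3 - <<'E'
from h import *
go([.4875,.204,.12],89.8)
go([.4875,.204,.056],89.8)
E
```

```text
clk 4.30 pos [0.5856 0.2074 0.2529] jawhdg 89.83 units [ 5.309  3.934 -0.134] turn 0.003
clk 4.30 pos [0.5856 0.2074 0.2529] jawhdg 89.83 units [ 7.869  3.939 -0.127] turn 0.003
```

Call:
drive_tool --rows '[[[0.3, 0.7, -0.05], 0, 0.25], [[0.9, 1.6, -0.1], 0, 0.25], [[1.8, 2.6, -0.13], 0, 0.25], [[2.8, 3.5, -0.13], 0, 0.25], [[3.8, 3.9, -0.13], 0, 0.25], [[4.6, 3.94, -0.13], 0, 0.25], [[5.1, 3.94, -0.13], 0, 0.25], [[5.3, 3.94, -0.13], 0, 0.25], [[5.3, 3.94, -0.13], 0, 0.25], [[5.3, 3.94, -0.13], 0, 0.25]]'

```text
clock: 5.3
tool_pos: [0.4882, 0.2042, 0.1211]
tool_rot: [-128.5, 89.8, -38.7]
force: [0.0, 0.7, -0.6]
grip_width: 0.065
```

```bash
python3 - <<'E'
from h import *
go([.4875,.204,.056],89.8)
E
```

```text
clk 5.30 pos [0.4882 0.2042 0.1211] jawhdg 89.82 units [ 2.603e+00  3.500e-02 -2.000e-03] turn 0.003
```

Call:
drive_tool --rows '[[[0.5, 0.03, 0], 0, 0.25], [[1.2, 0.03, 0], 0, 0.25], [[1.9, 0.03, 0], 0, 0.25], [[2.4, 0.03, 0], 0, 0.25], [[2.6, 0.03, 0], 0, 0.25], [[2.6, 0.03, 0], 0, 0.35], [[2.6, 0.03, 0], 0, 0.6], [[2.6, 0.03, 0], 0, 0.6], [[2.6, 0.03, 0], 0, 0.6], [[2.6, 0.03, 0], 0, 0.6]]' --grip_force 20

```text
clock: 6.3
tool_pos: [0.4884, 0.2043, 0.057]
tool_rot: [-112.9, 89.7, -23.1]
force: [-0.1, 0.3, 2.6]
grip_width: 0.0479
```

Call:
drive_tool --rows '[[[-0.5, 0, 0], 0, 0.6], [[-1.4, 0, 0], 0, 0.6], [[-2.5, 0, 0], 0, 0.6], [[-3.7, 0, 0], 0, 0.6], [[-4.9, 0, 0], 0, 0.6], [[-6.0, 0, 0], 0, 0.6], [[-6.9, 0, 0], 0, 0.6], [[-7.5, 0, 0], 0, 0.6], [[-7.8, -0.3, -0.6], 0, 0.6], [[-7.8, -0.9, -1.8], 0, 0.6]]'

```text
clock: 7.3
tool_pos: [0.5099, 0.1608, 0.2543]
tool_rot: [-96.6, 89.6, -6.6]
force: [0.5, -0.3, -0.3]
grip_width: 0.0472
```

```bash
python3 - <<'E'
from h import *
go([.635,-.21,.25],85)
E
```

```text
clk 7.30 pos [0.5099 0.1608 0.2543] jawhdg 90.0 units [  0.22   -5.001 -14.833] turn 0.625
```

Call:
drive_tool --rows '[[[0.0, -0.5, -1.3], 0.1, 0.6], [[0.05, -1.1, -3.1], 0.2, 0.6], [[0.1, -1.7, -5.0], 0.3, 0.6], [[0.1, -2.4, -6.9], 0.4, 0.6], [[0.15, -3.0, -8.8], 0.5, 0.6], [[0.2, -3.7, -10.7], 0.6, 0.6], [[0.2, -4.3, -12.5], 0.63, 0.6], [[0.2, -4.8, -14.0], 0.63, 0.6], [[0.2, -5.0, -14.8], 0.63, 0.6], [[0.2, -5.0, -14.8], 0.63, 0.6]]'

```text
clock: 8.3
tool_pos: [0.6346, -0.2124, 0.2497]
tool_rot: [-94.5, 89.7, -9.8]
force: [-0.8, 0.8, -1.4]
grip_width: 0.0481
```

```bash
python3 - <<'E'
from h import *
c,p,d=snap("wrist","w4")
go([.635,-.21,.25],85)
cv2.imwrite("pics/w4z.png",cv2.resize(p[:230,100:420,::-1],None,fx=2.4,fy=2.4,interpolation=cv2.INTER_CUBIC))
E
```

```text
clk 8.35 pos [ 0.6345 -0.2104  0.2498] jawhdg 84.83 units [-0.009 -0.021  0.016] turn -0.022
```

View pics/w4z.png

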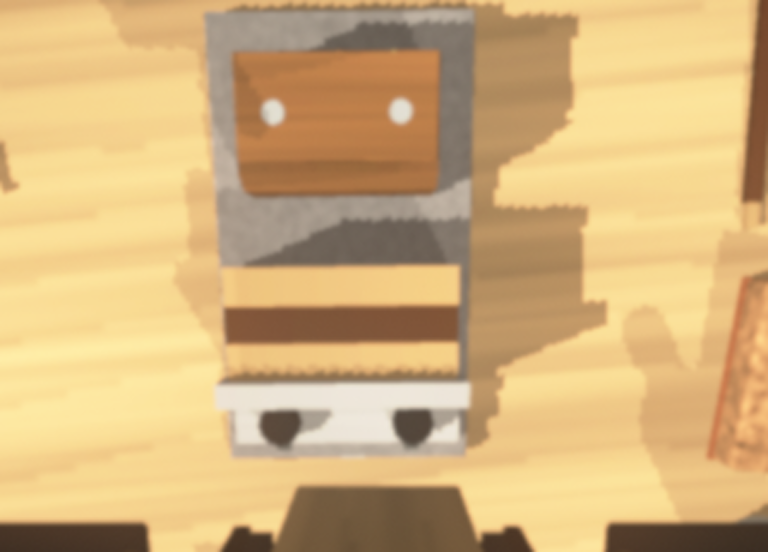

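The cleat's top edge is at about row 162 of the zoomed picture, with its slope below it. The blank's front edge is at about row 266. I'll fit both edges next.

```bash
python3 - <<'E'
from h import *
c,p,d=load("w4");W=cloud(c,d);Z=W[...,2]
L=cv2.cvtColor(p,cv2.COLOR_RGB2LAB).astype(float)
for cc in (220,250,270):
    print(cc,[(r,int(L[r,cc,0]),int(L[r,cc,2]),round(float(Z[r,cc])*1000)) for r in range(56,118,1) if r<84 or r>104])
E
```

```text
220 [(56, 150, 166, 55), (57, 151, 166, 55), (58, 151, 166, 54), (59, 151, 166, 56), (60, 150, 166, 56), (61, 148, 166, 56), (62, 145, 165, 55), (63, 144, 164, 55), (64, 144, 164, 55), (65, 143, 164, 57), (66, 138, 162, 56), (67, 129, 161, 54), (68, 124, 159, 53), (69, 123, 159, 54), (70, 123, 159, 54), (71, 125, 159, 56), (72, 128, 160, 55), (73, 129, 161, 54), (74, 130, 161, 51), (75, 130, 161, 49), (76, 133, 161, 48), (77, 136, 162, 48), (78, 137, 162, 44), (79, 130, 160, 43), (80, 121, 154, 35), (81, 126, 146, 22), (82, 144, 140, 12), (83, 157, 137, 14), (105, 112, 136, 12), (106, 111, 136, 10), (107, 110, 136, 12), (108, 111, 137, 11), (109, 117, 139, 12), (110, 140, 148, 11), (111, 176, 159, 12), (112, 201, 167, 55), (113, 209, 168, 55), (114, 210, 168, 56), (115, 210, 169, 56), (116, 210, 168, 56), (117, 210, 168, 55)]
250 [(56, 148, 165, 55), (57, 147, 165, 56), (58, 147, 166, 57), (59, 147, 165, 55), (60, 146, 165, 56), (61, 145, 165, 56), (62, 142, 164, 55), (63, 141, 164, 57), (64, 141, 164, 56), (65, 139, 164, 55), (66, 133, 162, 55), (67, 123, 159, 53), (68, 121, 159, 55
[... 713 characters left out ...]
4, 56), (63, 142, 163, 55), (64, 141, 163, 56), (65, 141, 164, 55), (66, 137, 162, 55), (67, 130, 161, 53), (68, 128, 160, 55), (69, 129, 161, 55), (70, 130, 161, 55), (71, 133, 161, 55), (72, 136, 162, 55), (73, 137, 163, 52), (74, 137, 163, 51), (75, 136, 162, 49), (76, 137, 163, 46), (77, 135, 162, 46), (78, 130, 161, 43), (79, 122, 157, 41), (80, 120, 150, 29), (81, 137, 142, 15), (82, 156, 138, 12), (83, 164, 138, 9), (105, 107, 136, 12), (106, 108, 136, 10), (107, 107, 135, 411), (108, 109, 137, 11), (109, 125, 143, 10), (110, 165, 157, 10), (111, 201, 166, 56), (112, 214, 169, 56), (113, 216, 170, 55), (114, 216, 169, 56), (115, 216, 170, 55), (116, 216, 170, 55), (117, 216, 169, 56)]
```

```bash
cat > jig.py <<'E'
from h import *
import sys
c,p,d=load(sys.argv[1]);W=cloud(c,d)
L=cv2.cvtColor(p,cv2.COLOR_RGB2LAB).astype(float)
A=[];B=[]
def cross(a,r0,lvl,up):
    for r in range(r0,r0+40):
        if (a[r]<lvl<=a[r+1]) if up else (a[r]>=lvl>a[r+1]): return r+(lvl-a[r])/(a[r+1]-a[r])
for u in range(206,280,2):
    r=cross(L[:,u,2],74,149,False); A.append(ray(c,u,r+0.0,.042))
    r=cross(L[:,u,2],95,152,True); B.append(ray(c,u,r,.056))
A=np.array(A);B=np.array(B)
def fit(P):
    k,b=np.polyfit(P[:,1],P[:,0],1); res=P[:,0]-k*P[:,1]-b; g=abs(res)<.0015
    k,b=np.polyfit(P[g,1],P[g,0],1); print("yaw",np.degrees(np.arctan(-k)).round(2),"std mm",(np.std(P[g,0]-k*P[g,1]-b)*1e3).round(2),g.sum()); return k,b
ka,ba=fit(A);kb,bb=fit(B)
k=(ka+kb)/2;th=np.arctan(-k)
y0=-.22
gl=((kb*y0+bb)-(ka*y0+ba))*np.cos(th)*1e3
print("lower gap",gl,"gap",gl+6.3)
Z=W[...,2]
# blank top extents and cleat top extents
for n,(r0,r1) in {"blank":(113,150),"cleat":(54,73)}.items():
    m=(abs(Z-.0555)<.004);m[:r0]=0;m[r1:]=0;m[:,:180]=0;m[:,310:]=0
    ys,xs=np.where(m);P=np.array([ray(c,u,v,.056)[:2] for u,v in zip(xs,ys)])*1e3
    print(n,cv2.minAreaRect(P.astype(np.float32)))
    t=np.array([-np.sin(th),np.cos(th)]);s=P@t;print(" along-y extents",np.percentile(s,[0.5,99.5]),np.mean(np.percentile(s,[.5,99.5])))
print("th",np.degrees(th),"blank line x at y=-.22",kb*y0+bb,"cleat low",ka*y0+ba)
E
python3 jig.py w4
```

```text
yaw -4.74 std mm 0.07 37
yaw -4.55 std mm 0.08 37
lower gap 32.17972351738678 gap 38.47972351738678
blank ((586.9710083007812, -226.97927856445312), (109.88740539550781, 39.73029708862305), 84.73099517822266)
 along-y extents [-233.07074419 -124.29946636] -178.68510527303144
cleat ((515.8654174804688, -221.03414916992188), (89.53004455566406, 17.858125686645508), 84.7085952758789)
 along-y extents [-222.81680404 -133.94654313] -178.38167358329883
th -4.645139960081136 blank line x at y=-.22 0.5645499145136577 cleat low 0.5322641446762786
```

```bash
cat >> h.py <<'E'
TH=np.radians(-4.65);NN=np.array([np.cos(TH),np.sin(TH)]);TT=np.array([-np.sin(TH),np.cos(TH)])
NB=.5805;TM=-.1785
def jp(dn,dt,z): # dn from blank face (neg toward cleat), dt along jig y from middle
    q=NN*(NB+dn)+TT*(TM+dt); return [q[0],q[1],z]
def where():
    p,M,s=tool(); print("dn %.2f dt %.2f z %.2f mm"%((p[:2]@NN-NB)*1e3,(p[:2]@TT-TM)*1e3,p[2]*1e3),"F n/t/z",(np.array(s["force"])[:2]@NN).round(2),(np.array(s["force"])[:2]@TT).round(2),s["force"][2].round(2),"w",s["grip_width"].round(4))
E
python3 - <<'E'
from h import *
c,p,d=load("w4")
for u in (220,240,260): 
    q=ray(c,u,73,.056); print((q[:2]@NN-NB)*1e3)
go(jp(-.009,0,.135),85.35)
print(jp(0,0,0))
E
```

```text
-38.7214732652148
-38.481471728119
-38.2415191115566
clk 8.35 pos [ 0.6345 -0.2104  0.2498] jawhdg 84.83 units [ 4.572  3.136 -0.842] turn -0.066
[np.float64(0.5641185199046754), np.float64(-0.2249728772553668), 0]
```

The depth break at the cleat's top edge gives 38.5 mm as well, so the gap needs two shims.

Call:
drive_tool --rows '[[[0.2, 0.5, -0.1], -0.07, 0.6], [[0.6, 1.1, -0.3], -0.07, 0.6], [[1.2, 1.8, -0.5], -0.07, 0.6], [[2.0, 2.5, -0.7], -0.07, 0.6], [[2.8, 3.0, -0.84], -0.07, 0.6], [[3.5, 3.14, -0.84], -0.07, 0.6], [[4.1, 3.14, -0.84], -0.07, 0.6], [[4.45, 3.14, -0.84], -0.07, 0.6], [[4.57, 3.14, -0.84], -0.07, 0.6], [[4.57, 3.14, -0.84], -0.07, 0.6]]'

```text
clock: 9.35
tool_pos: [0.5554, -0.2238, 0.135]
tool_rot: [-82.8, 89.7, 2.6]
force: [0.4, 0.4, 0.9]
grip_width: 0.0478
```

```bash
python3 - <<'E'
from h import *
where()
go(jp(-.010,0,.0635),85.35)
c,p,d=snap("wrist","w5")
E
```

```text
Traceback (most recent call last):
  File "h.py", line 34, in where
    p,M,s=tool(); print("dn %.2f dt %.2f z %.2f mm"%((p[:2]@NN-NB)*1e3,(p[:2]@TT-TM)*1e3,p[2]*1e3),"F n/t/z",(np.array(s["force"])[:2]@NN).round(2),(np.array(s["force"])[:2]@TT).round(2),s["force"][2].round(2),"w",s["grip_width"].round(4))
                                                                                                                                                                                                                      ^^^^^^^^^^^^^^^^^^^^^
AttributeError: 'float' object has no attribute 'round'
```

```bash
sed -i 's/s\["grip_width"\].round(4)/round(s["grip_width"],4)/' h.py; python3 - <<'E'
from h import *
where()
go(jp(-.010,0,.0635),85.35)
c,p,d=snap("side","s5")
cv2.imwrite("pics/s5z.png",cv2.resize(p[200:300,200:340,::-1],None,fx=5,fy=5,interpolation=cv2.INTER_CUBIC))
E
```

```text
dn -8.83 dt 0.47 z 134.99 mm F n/t/z 0.4 0.39 0.9 w 0.0478
clk 9.35 pos [ 0.5554 -0.2238  0.135 ] jawhdg 85.42 units [ 2.859  0.063 -0.021] turn 0.009
```

View pics/s5z.png

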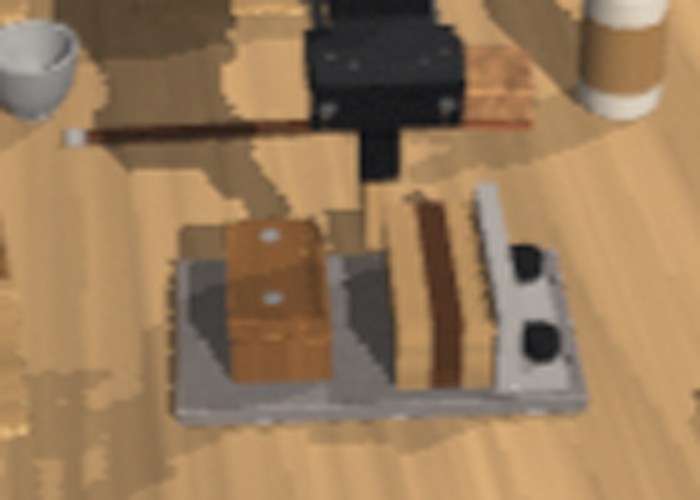

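The shim hangs over the gap at about (378,205), just in front of the blank. Now I lower it.

Call:
drive_tool --rows '[[[0.4, 0.06, -0.02], 0, 0.6], [[1.0, 0.06, -0.02], 0, 0.6], [[1.6, 0.06, -0.02], 0, 0.6], [[2.1, 0.06, -0.02], 0, 0.6], [[2.5, 0.06, -0.02], 0, 0.6], [[2.75, 0.06, -0.02], 0, 0.6], [[2.86, 0.06, -0.02], 0, 0.6], [[2.86, 0.02, -0.02], 0, 0.6], [[2.86, -0.02, -0.02], 0, 0.6], [[2.86, -0.05, -0.02], 0, 0.6]]'

```text
clock: 10.4
tool_pos: [0.558, -0.225, 0.0649]
tool_rot: [-92.7, 89.6, -7.3]
force: [0.4, -0.1, -0.8]
grip_width: 0.0476
```

```bash
python3 - <<'E'
from h import *
where()
go(jp(-.005,0,.0625),85.35)
E
```

```text
dn -6.08 dt -0.54 z 64.92 mm F n/t/z 0.4 -0.07 -0.78 w 0.0476
clk 10.40 pos [ 0.558  -0.225   0.0649] jawhdg 85.42 units [ 0.097 -0.043  0.022] turn 0.009
```

Call:
drive_tool --rows '[[[0.03, -0.02, 0.02], 0, 0.6], [[0.06, -0.04, 0.02], 0, 0.6], [[0.09, -0.06, 0.02], 0, 0.6], [[0.1, -0.07, 0.02], 0, 0.6], [[0.1, -0.08, 0.02], 0, 0.6], [[0.1, -0.09, 0.02], 0, 0.6], [[0.1, -0.1, 0.02], 0, 0.6], [[0.1, -0.1, 0.02], 0, 0.6], [[0.1, -0.1, 0.02], 0, 0.6], [[0.1, -0.1, 0.02], 0, 0.6]]'

```text
clock: 11.4
tool_pos: [0.5605, -0.2247, 0.0624]
tool_rot: [-92.7, 89.6, -7.3]
force: [0.2, -0.2, -1.0]
grip_width: 0.0479
```

```bash
python3 - <<'E'
from h import *
where()
go(jp(-.005,0,.061),85.35)
E
```

```text
dn -3.58 dt -0.06 z 62.43 mm F n/t/z 0.18 -0.15 -1.0 w 0.0479
clk 11.40 pos [ 0.5605 -0.2247  0.0624] jawhdg 85.42 units [0.057 0.057 0.002] turn 0.008
```

Call:
drive_tool --rows '[[[0.02, -0.02, 0], 0, 0.6], [[0.03, -0.04, 0], 0, 0.6], [[0.03, -0.06, 0], 0, 0.6], [[0.03, -0.08, 0], 0, 0.6], [[0.03, -0.1, 0], 0, 0.6], [[0.03, -0.12, 0], 0, 0.6], [[0.03, -0.14, 0], 0, 0.6], [[0.03, -0.14, 0], 0, 0.6], [[0.03, -0.14, 0], 0, 0.6], [[0.03, -0.14, 0], 0, 0.6]]'

```text
clock: 12.4
tool_pos: [0.5616, -0.2247, 0.0611]
tool_rot: [-78.5, 89.9, 6.9]
force: [-9.9, -0.0, 4.1]
grip_width: 0.0477
```

```bash
python3 - <<'E'
from h import *
where()
c,p,d=snap("side","s6")
cv2.imwrite("pics/s6z.png",cv2.resize(p[200:300,200:340,::-1],None,fx=5,fy=5,interpolation=cv2.INTER_CUBIC))
E
```

```text
dn -2.55 dt 0.07 z 61.05 mm F n/t/z -9.83 -0.8 4.07 w 0.0477
```

View pics/s6z.png

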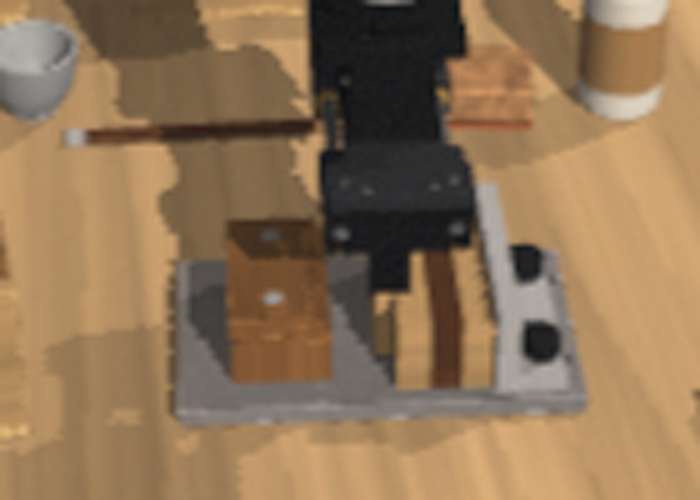

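Call:
drive_tool --rows '[[[0, -0.02, 0], 0, 0.6], [[0, -0.02, 0], 0, 0.6], [[0, -0.02, 0], 0, 0.35], [[0, -0.02, 0], 0, 0.25], [[0, -0.02, 0], 0, 0.25], [[-0.4, -0.02, 0], 0, 0.25], [[-1.2, 0, 0], 0, 0.25], [[-2.2, 0, 0], 0, 0.25], [[-3.2, 0, 0], 0, 0.25], [[-4.2, 0, 0], 0, 0.25]]'

```text
clock: 13.45
tool_pos: [0.5616, -0.2247, 0.168]
tool_rot: [-87.4, 89.8, -1.9]
force: [0.8, 0.0, -0.3]
grip_width: 0.0656
```

```bash
python3 - <<'E'
from h import *
where()
go([.4657,.204,.25],89.8)
c,p,d=snap("side","s7")
cv2.imwrite("pics/s7z.png",cv2.resize(p[200:300,200:340,::-1],None,fx=5,fy=5,interpolation=cv2.INTER_CUBIC))
E
```

```text
dn -2.50 dt 0.03 z 167.96 mm F n/t/z 0.81 0.08 -0.27 w 0.0656
clk 13.45 pos [ 0.5616 -0.2247  0.168 ] jawhdg 85.43 units [-3.296  5.18  16.79 ] turn -0.546
```

View pics/s7z.png

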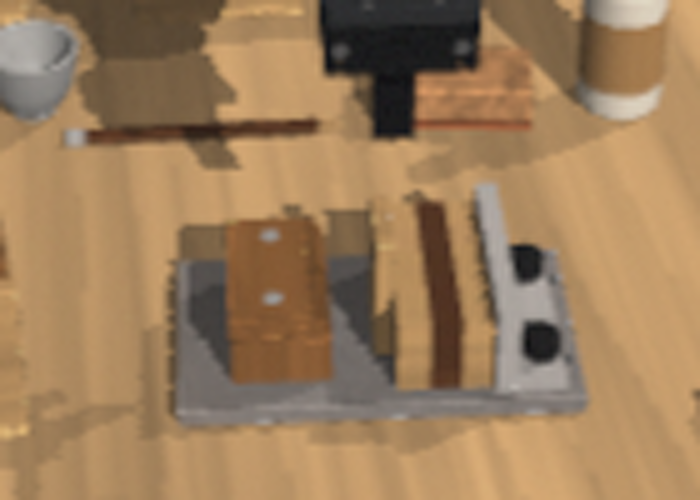

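Call:
drive_tool --rows '[[[-0.8, 0.2, 0.6], 0, 0.25], [[-1.8, 0.6, 2.0], -0.1, 0.25], [[-2.6, 1.2, 3.8], -0.15, 0.25], [[-3.0, 1.9, 5.8], -0.2, 0.25], [[-3.0, 2.5, 7.8], -0.3, 0.25], [[-3.0, 3.1, 9.8], -0.35, 0.25], [[-3.0, 3.8, 11.8], -0.45, 0.25], [[-3.0, 4.4, 13.8], -0.5, 0.25], [[-3.0, 4.9, 15.5], -0.54, 0.25], [[-3.0, 5.2, 16.6], -0.54, 0.25]]'

```text
clock: 14.5
tool_pos: [0.4658, 0.201, 0.2466]
tool_rot: [-103.0, 89.3, -13.1]
force: [0.0, 0.2, 0.4]
grip_width: 0.0649
```

```bash
python3 - <<'E'
from h import *
go([.465,.204,.13],89.8)
go([.465,.204,.056],89.8)
E
```

```text
clk 14.50 pos [0.4658 0.201  0.2466] jawhdg 89.85 units [4.662 0.087 0.131] turn 0.006
clk 14.50 pos [0.4658 0.201  0.2466] jawhdg 89.85 units [7.622 0.12  0.139] turn 0.006
```

Call:
drive_tool --rows '[[[0.4, 0.05, 0.05], 0, 0.25], [[1.0, 0.08, 0.13], 0, 0.25], [[1.8, 0.08, 0.13], 0, 0.25], [[2.6, 0.08, 0.13], 0, 0.25], [[3.4, 0.08, 0.13], 0, 0.25], [[4.1, 0.08, 0.13], 0, 0.25], [[4.5, 0.08, 0.13], 0, 0.25], [[4.7, 0.08, 0.13], 0, 0.25], [[4.7, 0.08, 0.13], 0, 0.25], [[4.7, 0.08, 0.13], 0, 0.25]]'

```text
clock: 15.5
tool_pos: [0.4658, 0.2038, 0.1298]
tool_rot: [-100.5, 89.3, -10.6]
force: [0.1, -1.4, 0.5]
grip_width: 0.0652
```

```bash
python3 - <<'E'
from h import *
go([.465,.204,.056],89.8)
print(get_state()["tool_rot"])
E
```

```text
clk 15.50 pos [0.4658 0.2038 0.1298] jawhdg 89.82 units [2.95  0.069 0.013] turn 0.003
[-100.45622302   89.27804284  -10.63437022]
```

Call:
drive_tool --rows '[[[0.5, 0.06, 0.01], 0, 0.25], [[1.2, 0.06, 0.01], 0, 0.25], [[1.9, 0.06, 0.01], 0, 0.25], [[2.5, 0.06, 0.01], 0, 0.25], [[2.85, 0.06, 0.01], 0, 0.25], [[2.95, 0.06, 0.01], 0, 0.3], [[2.95, 0.06, 0.01], 0, 0.6], [[2.95, 0.06, 0.01], 0, 0.6], [[2.95, 0.06, 0.01], 0, 0.6], [[2.95, 0.06, 0.01], 0, 0.6]]' --grip_force 20

```text
clock: 16.5
tool_pos: [0.466, 0.2041, 0.0569]
tool_rot: [-97.3, 89.2, -7.5]
force: [-0.3, 0.4, 1.8]
grip_width: 0.0478
```

```bash
python3 - <<'E'
from h import *
go([.465,.204,.056],89.8)
print(tool()[1][:,0])
E
```

```text
clk 16.50 pos [0.466  0.2041 0.0569] jawhdg 89.82 units [ 0.034  0.039 -0.006] turn 0.003
[ 0.01404154 -0.00185459 -0.99989969]
```

Call:
drive_tool --rows '[[[-0.5, 0, 0], 0, 0.6], [[-1.4, 0, 0], 0, 0.6], [[-2.5, 0, 0], 0, 0.6], [[-3.7, 0, 0], 0, 0.6], [[-4.9, 0, 0], 0, 0.6], [[-6.0, 0, 0], 0, 0.6], [[-6.9, 0, 0], 0, 0.6], [[-7.3, 0, 0], 0, 0.6], [[-7.4, 0, 0], 0, 0.6], [[-7.4, 0, 0], 0, 0.6]]'

```text
clock: 17.5
tool_pos: [0.4631, 0.2044, 0.2415]
tool_rot: [-98.1, 89.2, -8.2]
force: [-0.3, 0.7, -0.3]
grip_width: 0.0478
```

```bash
python3 - <<'E'
from h import *
go(jp(-.022,0,.20),85.35)
go(jp(-.022,0,.14),85.35)
E
```

```text
clk 17.50 pos [0.4631 0.2044 0.2415] jawhdg 89.82 units [  1.738  -3.194 -17.09 ] turn 0.559
clk 17.50 pos [0.4631 0.2044 0.2415] jawhdg 89.82 units [  4.138  -3.161 -17.085] turn 0.559
```

Call:
drive_tool --rows '[[[0.0, -0.2, -1.2], 0.05, 0.6], [[0.0, -0.6, -3.2], 0.15, 0.6], [[0.0, -1.0, -5.2], 0.25, 0.6], [[0.0, -1.4, -7.2], 0.3, 0.6], [[0.2, -1.8, -9.2], 0.35, 0.6], [[0.5, -2.2, -11.2], 0.4, 0.6], [[0.9, -2.6, -13.2], 0.5, 0.6], [[1.3, -2.9, -15.2], 0.56, 0.6], [[1.6, -3.15, -16.7], 0.56, 0.6], [[1.74, -3.19, -17.08], 0.56, 0.6]]'

```text
clock: 18.5
tool_pos: [0.5406, -0.227, 0.1965]
tool_rot: [-92.3, 89.4, -7.2]
force: [-0.2, 0.9, -1.0]
grip_width: 0.0478
```

```bash
python3 - <<'E'
from h import *
c,p,d=snap("wrist","w8")
where()
go(jp(-.022,0,.135),85.35)
E
```

```text
dn -23.57 dt -2.90 z 196.30 mm F n/t/z -0.83 -0.47 -1.14 w 0.0477
clk 18.55 pos [ 0.5404 -0.226   0.1963] jawhdg 85.1 units [ 2.452 -0.04   0.115] turn -0.031
```

View pics/w8.png

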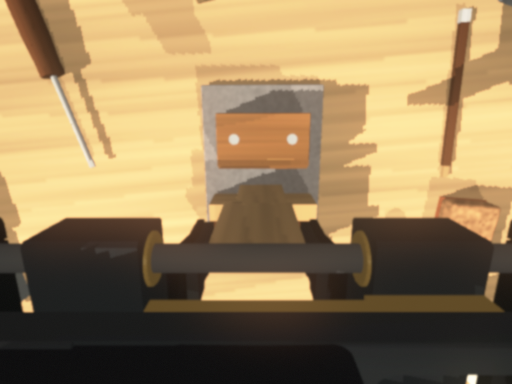

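The held shim sits at about (258,215), just past the cleat at (263,140). I'll lower it into the cleat side of the gap.

Call:
drive_tool --rows '[[[0.5, -0.04, 0.1], -0.03, 0.6], [[1.2, -0.04, 0.12], -0.03, 0.6], [[2.0, -0.04, 0.12], -0.03, 0.6], [[2.5, -0.04, 0.12], -0.03, 0.6], [[2.8, -0.04, 0.12], -0.03, 0.6], [[2.9, -0.04, 0.12], -0.03, 0.6], [[2.9, -0.04, 0.12], -0.03, 0.6], [[2.9, -0.04, 0.12], -0.03, 0.6], [[2.9, -0.04, 0.12], -0.03, 0.6], [[2.9, -0.04, 0.12], -0.03, 0.6]]'

```text
clock: 19.55
tool_pos: [0.5427, -0.2234, 0.1245]
tool_rot: [-90.8, 89.4, -5.4]
force: [0.4, -0.2, -0.6]
grip_width: 0.0477
```

```bash
python3 - <<'E'
from h import *
where()
go(jp(-.022,0,.0615),85.35)
c,p,d=snap("side","s9")
cv2.imwrite("pics/s9z.png",cv2.resize(p[200:300,200:340,::-1],None,fx=5,fy=5,interpolation=cv2.INTER_CUBIC))
E
```

```text
dn -21.50 dt -0.15 z 124.54 mm F n/t/z 0.41 -0.16 -0.62 w 0.0477
clk 19.55 pos [ 0.5427 -0.2234  0.1245] jawhdg 85.33 units [2.521 0.046 0.006] turn -0.002
```

View pics/s9z.png

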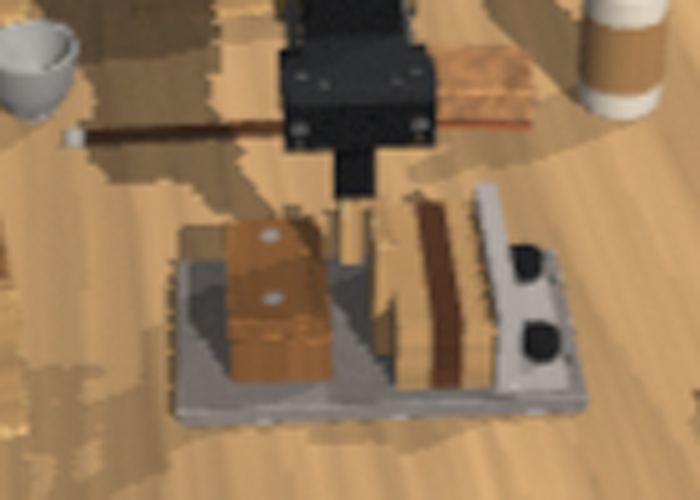

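The shim is centred between the cleat and the first shim, so I lower it now.

Call:
drive_tool --rows '[[[0.5, 0.03, 0], 0, 0.6], [[1.1, 0.04, 0], 0, 0.6], [[1.6, 0.04, 0], 0, 0.6], [[2.0, 0.04, 0], 0, 0.6], [[2.3, 0.04, 0], 0, 0.6], [[2.45, 0.04, 0], 0, 0.6], [[2.5, 0.04, 0], 0, 0.6], [[2.54, 0.04, 0], 0, 0.6], [[2.54, 0.04, 0], 0, 0.6], [[2.54, 0.04, 0], 0, 0.6]]'

```text
clock: 20.6
tool_pos: [0.5425, -0.2235, 0.0614]
tool_rot: [-92.1, 89.4, -6.8]
force: [-0.4, -0.2, -0.6]
grip_width: 0.0477
```

```bash
python3 - <<'E'
from h import *
where()
go(jp(-.0295,0,.0625),85.35)
E
```

```text
dn -21.62 dt -0.29 z 61.42 mm F n/t/z -0.38 -0.18 -0.61 w 0.0477
clk 20.60 pos [ 0.5425 -0.2235  0.0614] jawhdg 85.33 units [-0.047  0.315  0.011] turn -0.002
```

Call:
drive_tool --rows '[[[0.03, 0, 0.01], 0, 0.6], [[0.05, 0, 0.01], 0, 0.6], [[0.05, 0, 0.01], 0, 0.45], [[0.05, 0, 0.01], 0, 0.35], [[0.05, 0, 0.01], 0, 0.35], [[0.0, 0, 0.01], 0, 0.35], [[-0.05, 0.1, 0.01], 0, 0.35], [[-0.05, 0.2, 0.01], 0, 0.35], [[-0.05, 0.28, 0.01], 0, 0.35], [[-0.05, 0.28, 0.01], 0, 0.35]]'

```text
clock: 21.6
tool_pos: [0.5352, -0.2226, 0.0625]
tool_rot: [-91.6, 89.4, -6.3]
force: [0.6, 0.4, -0.4]
grip_width: 0.0566
```

```bash
python3 - <<'E'
from h import *
where()
c,p,d=snap("side","s10")
cv2.imwrite("pics/s10z.png",cv2.resize(p[200:300,200:340,::-1],None,fx=5,fy=5,interpolation=cv2.INTER_CUBIC))
E
```

```text
dn -29.05 dt 0.04 z 62.50 mm F n/t/z 0.59 0.42 -0.37 w 0.0566
```

View pics/s10z.png

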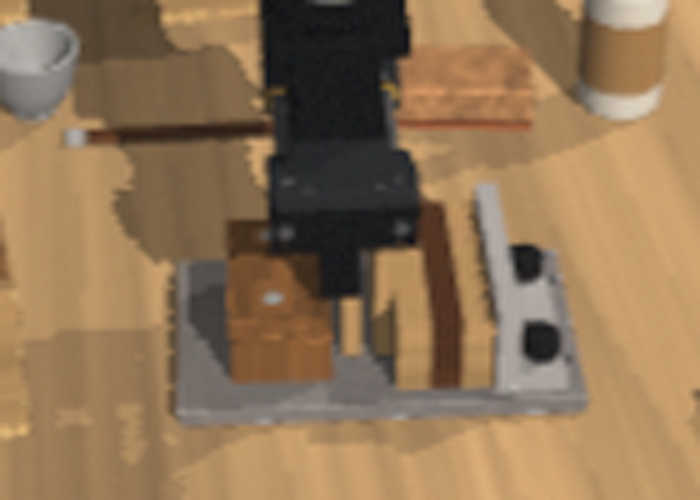

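Call:
drive_tool --rows '[[[0, 0, 0], 0, 0.6], [[0, 0, 0], 0, 0.6], [[0, 0, 0], 0, 0.6], [[-0.03, 0, 0], 0, 0.6], [[-0.03, -0.05, 0], 0, 0.6], [[-0.03, -0.1, 0], 0, 0.6], [[-0.03, -0.16, 0], 0, 0.6], [[-0.03, -0.21, 0], 0, 0.6], [[-0.03, -0.25, 0], 0, 0.6], [[-0.03, -0.25, 0], 0, 0.6]]'

```text
clock: 22.65
tool_pos: [0.5417, -0.2232, 0.0634]
tool_rot: [-91.9, 89.4, -6.6]
force: [0.2, 0.9, 0.1]
grip_width: 0.0477
```

```bash
python3 - <<'E'
from h import *
where()
E
```

```text
dn -22.48 dt -0.01 z 63.35 mm F n/t/z 0.14 0.91 0.11 w 0.0477
```

Call:
drive_tool --rows '[[[0.01, -0.02, 0], 0, 0.6], [[0.02, -0.04, 0], 0, 0.6], [[0.03, -0.06, 0], 0, 0.6], [[0.03, -0.08, 0], 0, 0.6], [[0.03, -0.1, 0], 0, 0.6], [[0.03, -0.12, 0], 0, 0.6], [[0.03, -0.13, 0], 0, 0.6], [[0.03, -0.13, 0], 0, 0.6], [[0.03, -0.13, 0], 0, 0.6], [[0.03, -0.13, 0], 0, 0.6]]'

```text
clock: 23.65
tool_pos: [0.5433, -0.2233, 0.0626]
tool_rot: [-89.5, 89.6, -4.2]
force: [-8.9, 0.1, 6.0]
grip_width: 0.048
```

```bash
python3 - <<'E'
from h import *
where()
E
```

```text
dn -20.91 dt 0.02 z 62.58 mm F n/t/z -8.87 -0.59 6.0 w 0.048
```

Call:
drive_tool --rows '[[[0, -0.02, 0], 0, 0.6], [[0, -0.02, 0], 0, 0.6], [[0, -0.02, 0], 0, 0.4], [[0, -0.02, 0], 0, 0.3], [[0, -0.02, 0], 0, 0.25], [[0, 0.0, 0], 0, 0.25], [[-0.6, 0, 0], 0, 0.2], [[-1.6, 0, 0], 0, 0.15], [[-2.6, 0, 0], 0, 0.15], [[-3.6, 0, 0], 0, 0.15]]'

```text
clock: 24.65
tool_pos: [0.5429, -0.2233, 0.1548]
tool_rot: [-92.3, 89.5, -6.9]
force: [0.5, -1.8, -0.1]
grip_width: 0.0737
```

```bash
python3 - <<'E'
from h import *
where()
go([.517,.204,.25],89.8)
c,p,d=snap("side","s11")
cv2.imwrite("pics/s11z.png",cv2.resize(p[200:300,200:340,::-1],None,fx=5,fy=5,interpolation=cv2.INTER_CUBIC))
E
```

```text
dn -21.28 dt -0.04 z 154.76 mm F n/t/z 0.66 -1.74 -0.13 w 0.0737
clk 24.65 pos [ 0.5429 -0.2233  0.1548] jawhdg 85.34 units [-3.834  2.391 16.95 ] turn -0.557
```

View pics/s11z.png

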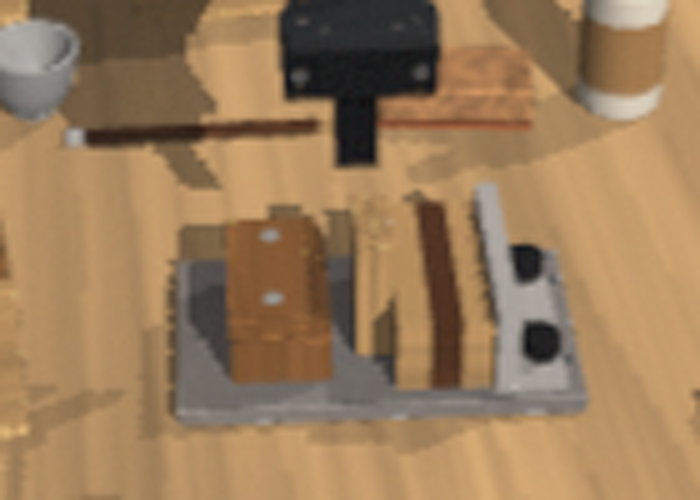

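Both shims stand side by side against the blank, around (375,280). The wedge is next.

Call:
drive_tool --rows '[[[-0.8, 0.1, 0.6], 0, 0.15], [[-1.8, 0.3, 2.0], -0.1, 0.15], [[-2.8, 0.6, 3.8], -0.15, 0.15], [[-3.6, 0.9, 5.8], -0.2, 0.15], [[-3.8, 1.2, 7.8], -0.3, 0.15], [[-3.8, 1.5, 9.8], -0.35, 0.15], [[-3.8, 1.8, 11.8], -0.45, 0.15], [[-3.8, 2.1, 13.8], -0.5, 0.15], [[-3.8, 2.3, 15.7], -0.56, 0.15], [[-3.8, 2.4, 16.9], -0.56, 0.15]]'

```text
clock: 25.7
tool_pos: [0.5179, 0.2048, 0.2538]
tool_rot: [-102.6, 89.1, -12.7]
force: [0.8, -0.4, 0.5]
grip_width: 0.074
```

```bash
python3 - <<'E'
from h import *
go([.5165,.204,.12],89.8)
E
```

```text
clk 25.70 pos [0.5179 0.2048 0.2538] jawhdg 89.93 units [ 5.352  0.141 -0.014] turn 0.017
```

Call:
drive_tool --rows '[[[0.5, 0.1, 0], 0, 0.15], [[1.2, 0.14, 0], 0.02, 0.15], [[2.1, 0.14, 0], 0.02, 0.15], [[3.0, 0.14, 0], 0.02, 0.15], [[3.9, 0.14, 0], 0.02, 0.15], [[4.6, 0.14, 0], 0.02, 0.15], [[5.1, 0.14, 0], 0.02, 0.15], [[5.35, 0.14, 0], 0.02, 0.15], [[5.35, 0.14, 0], 0.02, 0.15], [[5.35, 0.14, 0], 0.02, 0.15]]'

```text
clock: 26.7
tool_pos: [0.5171, 0.2043, 0.121]
tool_rot: [-100.6, 89.0, -10.9]
force: [-0.2, -0.9, -0.4]
grip_width: 0.0737
```

```bash
python3 - <<'E'
from h import *
go([.5165,.204,.054],89.8)
c,p,d=snap("wrist","w12")
E
```

```text
clk 26.70 pos [0.5171 0.2043 0.121 ] jawhdg 89.77 units [ 2.678  0.071 -0.005] turn -0.004
```

View pics/w12.png

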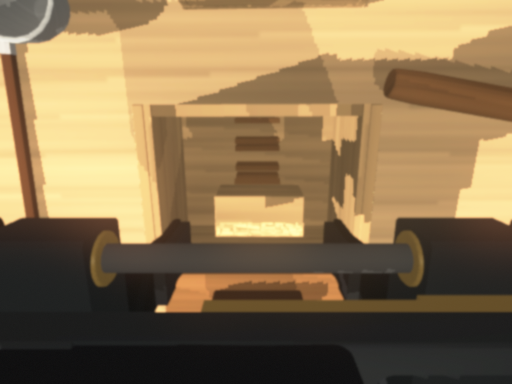

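Call:
drive_tool --rows '[[[0.5, 0.06, 0], 0, 0.15], [[1.2, 0.07, 0], 0, 0.15], [[1.8, 0.07, 0], 0, 0.15], [[2.3, 0.07, 0], 0, 0.15], [[2.6, 0.07, 0], 0, 0.15], [[2.68, 0.07, 0], 0, 0.15], [[2.68, 0.07, 0], 0, 0.5], [[2.68, 0.07, 0], 0, 0.5], [[2.68, 0.07, 0], 0, 0.5], [[2.68, 0.07, 0], 0, 0.5]]' --grip_force 50

```text
clock: 27.75
tool_pos: [0.5174, 0.2044, 0.055]
tool_rot: [-97.9, 88.9, -8.1]
force: [-0.1, 1.0, 1.2]
grip_width: 0.0595
```

```bash
python3 - <<'E'
from h import *
p,M,s=tool();print(p,M[:,0].round(4),s["force"],s["grip_width"])
E
```

```text
[0.51739524 0.2044457  0.05495751] [ 0.019  -0.0027 -0.9998] [-0.07400926  1.04934898  1.16937762] 0.05954882450166591
```

Call:
drive_tool --rows '[[[-0.5, 0, 0], 0, 0.5], [[-1.4, 0, 0], 0, 0.5], [[-2.5, 0, 0], 0, 0.5], [[-3.7, 0, 0], 0, 0.5], [[-4.9, 0, 0], 0, 0.5], [[-6.0, 0, 0], 0, 0.5], [[-6.9, 0, 0], 0, 0.5], [[-7.5, 0, 0], 0, 0.5], [[-7.8, 0, 0], 0, 0.5], [[-7.8, 0, 0], 0, 0.5]]'

```text
clock: 28.75
tool_pos: [0.514, 0.2051, 0.2509]
tool_rot: [-96.2, 88.8, -6.5]
force: [0.1, -1.1, -1.4]
grip_width: 0.0598
```

```bash
python3 - <<'E'
from h import *
go([.63,-.21,.25],85.35)
E
```

```text
clk 28.75 pos [0.514  0.2051 0.2509] jawhdg 89.77 units [  0.171  -4.703 -16.584] turn 0.553
```

Call:
drive_tool --rows '[[[0.0, -0.4, -1.2], 0.05, 0.5], [[0.0, -0.9, -3.0], 0.15, 0.5], [[0.0, -1.5, -5.0], 0.25, 0.5], [[0.0, -2.1, -7.0], 0.3, 0.5], [[0.0, -2.7, -9.0], 0.35, 0.5], [[0.1, -3.3, -11.0], 0.4, 0.5], [[0.1, -3.8, -13.0], 0.5, 0.5], [[0.15, -4.3, -15.0], 0.55, 0.5], [[0.17, -4.6, -16.3], 0.55, 0.5], [[0.17, -4.7, -16.6], 0.55, 0.5]]'

```text
clock: 29.75
tool_pos: [0.629, -0.2155, 0.2471]
tool_rot: [-94.0, 89.0, -8.9]
force: [-0.9, 0.4, -0.9]
grip_width: 0.0596
```

```bash
python3 - <<'E'
from h import *
c,p,d=snap("wrist","w13")
where();go(jp(-.035,0,.15),85.35)
cv2.imwrite("pics/w13z.png",cv2.resize(p[:230,100:420,::-1],None,fx=2.4,fy=2.4,interpolation=cv2.INTER_CUBIC))
E
```

```text
dn 63.86 dt 16.08 z 247.17 mm F n/t/z -0.94 -0.57 -1.36 w 0.06
clk 29.80 pos [ 0.6291 -0.2141  0.2472] jawhdg 85.12 units [ 3.818  4.018 -0.657] turn -0.028
```

View pics/w13z.png

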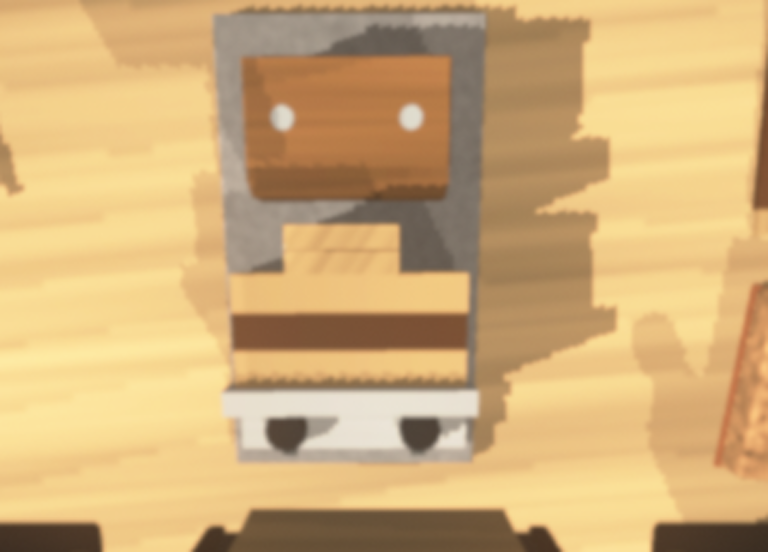

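Both shims stand flush together at (340,248) in the zoomed picture, against the blank and centred on it. I'll measure their front edge.

```bash
python3 - <<'E'
from h import *
c,p,d=load("w13");W=cloud(c,d);L=cv2.cvtColor(p,cv2.COLOR_RGB2LAB).astype(float)[...,2]
def cross(a,r0,r1,lvl,up):
    for r in range(r0,r1):
        if (a[r]<lvl<=a[r+1]) if up else (a[r]>=lvl>a[r+1]): return r+(lvl-a[r])/(a[r+1]-a[r])
def line(us,r0,r1,lvl,up,z,n):
    Q=[]
    for u in us:
        r=cross(L[:,u],r0,r1,lvl,up)
        if r: q=ray(c,u,r,z); Q.append(((q[:2]@NN-NB)*1e3,(q[:2]@TT-TM)*1e3))
    Q=np.array(Q); k,b=np.polyfit(Q[:,1],Q[:,0],1); print(n,len(Q),"n",np.median(Q[:,0]).round(2),"slope deg",np.degrees(np.arctan(k)).round(2),"std",np.std(Q[:,0]-k*Q[:,1]-b).round(2))
line(range(222,264,2),86,100,152,True,.086,"shim front")
line(list(range(200,216,2))+list(range(270,292,2)),105,120,152,True,.056,"blank")
line(range(208,284,2),74,92,149,False,.042,"cleat low")
Z=W[...,2]; m=(abs(Z-.086)<.005);m[:88]=0;m[120:]=0;m[:,200:290]&=True
ys,xs=np.where(m);P=np.array([ray(c,u,v,.086)[:2] for u,v in zip(xs,ys)]);print("shim top n",np.percentile((P@NN-NB)*1e3,[1,99]),"t",np.percentile((P@TT-TM)*1e3,[1,99]),np.median(Z[m]))
E
```

```text
shim front 21 n -19.89 slope deg -0.02 std 0.05
blank 19 n -0.3 slope deg -0.03 std 0.15
cleat low 38 n -33.17 slope deg -0.37 std 0.21
shim top n [-18.79114846   0.44074667] t [-25.23993256  21.4152822 ] 0.08553408606112722
```

Call:
drive_tool --rows '[[[0.2, 0.5, -0.1], -0.03, 0.5], [[0.5, 1.2, -0.3], -0.03, 0.5], [[0.9, 2.0, -0.5], -0.03, 0.5], [[1.4, 2.8, -0.66], -0.03, 0.5], [[1.9, 3.5, -0.66], -0.03, 0.5], [[2.5, 3.9, -0.66], -0.03, 0.5], [[3.1, 4.02, -0.66], -0.03, 0.5], [[3.6, 4.02, -0.66], -0.03, 0.5], [[3.8, 4.02, -0.66], -0.03, 0.5], [[3.8, 4.02, -0.66], -0.03, 0.5]]'

```text
clock: 30.8
tool_pos: [0.5291, -0.2215, 0.1492]
tool_rot: [-87.5, 89.1, -2.1]
force: [-0.0, -0.2, -1.3]
grip_width: 0.0596
```

```bash
python3 - <<'E'
from h import *
where();go(jp(-.0345,0,.110),85.35);go(jp(-.0345,0,.09),85.35)
c,p,d=snap("side","s14")
cv2.imwrite("pics/s14z.png",cv2.resize(p[190:300,200:340,::-1],None,fx=5,fy=5,interpolation=cv2.INTER_CUBIC))
E
```

```text
dn -35.19 dt 0.59 z 149.22 mm F n/t/z -0.03 -0.23 -1.27 w 0.0596
clk 30.80 pos [ 0.5291 -0.2215  0.1492] jawhdg 85.4 units [ 1.569 -0.003 -0.025] turn 0.006
clk 30.80 pos [ 0.5291 -0.2215  0.1492] jawhdg 85.4 units [ 2.369  0.009 -0.025] turn 0.006
```

View pics/s14z.png

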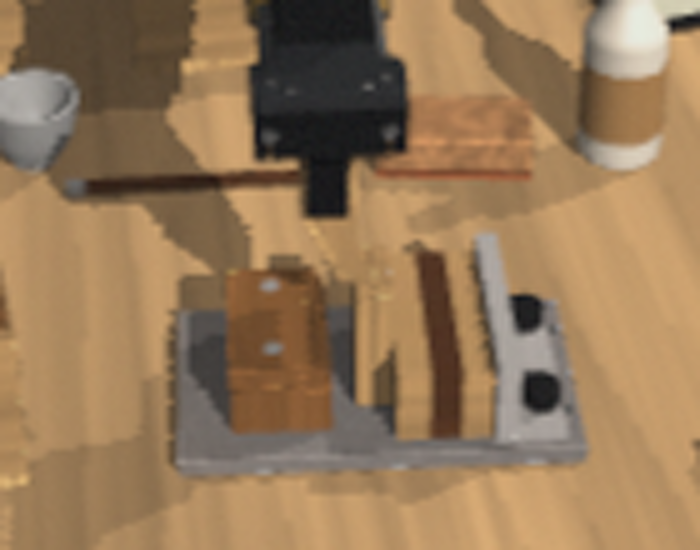

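Call:
drive_tool --rows '[[[0.3, 0, -0.02], 0, 0.5], [[0.6, 0, -0.02], 0, 0.5], [[0.9, 0, -0.02], 0, 0.5], [[1.2, 0, -0.02], 0, 0.5], [[1.45, 0, -0.02], 0, 0.5], [[1.6, 0, -0.02], 0, 0.5], [[1.6, 0, -0.02], 0, 0.5], [[1.6, 0, -0.02], 0, 0.5], [[1.6, 0, -0.02], 0, 0.5], [[1.6, 0, -0.02], 0, 0.5]]'

```text
clock: 31.85
tool_pos: [0.5382, -0.2242, 0.1235]
tool_rot: [-97.1, 88.0, -11.7]
force: [-8.7, 12.2, 57.9]
grip_width: 0.0599
```

```bash
python3 - <<'E'
from h import *
where();go(jp(-.0345,0,.088),85.35)
c,p,d=snap("side","s15")
cv2.imwrite("pics/s15z.png",cv2.resize(p[190:300,200:340,::-1],None,fx=5,fy=5,interpolation=cv2.INTER_CUBIC))
E
```

```text
dn -25.92 dt -1.36 z 123.47 mm F n/t/z -9.62 11.44 57.94 w 0.0599
clk 31.85 pos [ 0.5382 -0.2242  0.1235] jawhdg 85.42 units [1.406 0.393 0.061] turn 0.009
```

View pics/s15z.png

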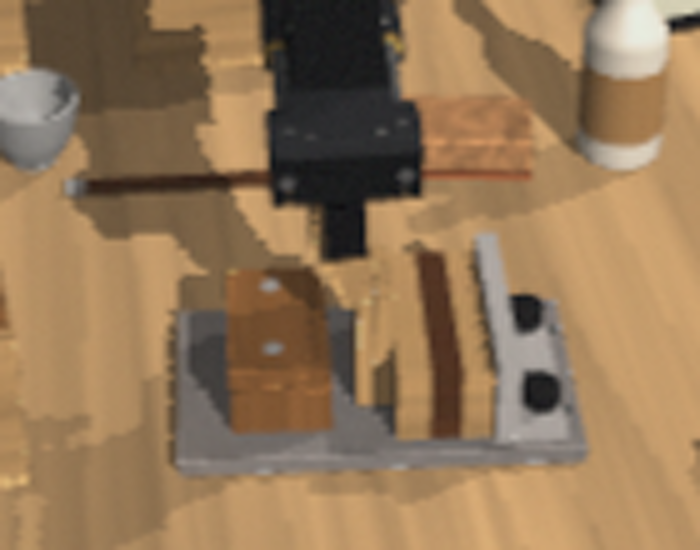

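The wedge's foot landed on the shim tops, with 58 N up at z=123 mm. I'll lift off it and check everything.

Call:
drive_tool --rows '[[[-0.3, 0, 0], 0, 0.5], [[-0.6, 0.05, 0], 0, 0.5], [[-0.9, 0.1, 0], 0, 0.5], [[-1.2, 0.2, 0], 0, 0.5], [[-1.4, 0.3, 0], 0, 0.5], [[-1.4, 0.35, 0], 0, 0.5], [[-1.4, 0.35, 0], 0, 0.5], [[-1.4, 0.35, 0], 0, 0.5], [[-1.4, 0.35, 0], 0, 0.5], [[-1.4, 0.35, 0], 0, 0.5]]'

```text
clock: 32.9
tool_pos: [0.5281, -0.2232, 0.1578]
tool_rot: [-96.9, 88.0, -11.4]
force: [0.2, -0.4, -0.7]
grip_width: 0.0598
```

```bash
python3 - <<'E'
from h import *
where();print(tool()[1][:,0].round(4),tool()[1][:,1].round(4));go([.63,-.21,.22],85.35)
c,p,d=snap("side","s16")
cv2.imwrite("pics/s16z.png",cv2.resize(p[190:300,200:340,::-1],None,fx=5,fy=5,interpolation=cv2.INTER_CUBIC))
E
```

```text
dn -36.00 dt -1.18 z 157.81 mm F n/t/z 0.23 -0.43 -0.72 w 0.0598
[ 0.0342 -0.0069 -0.9994] [-0.9962  0.0796 -0.0346]
clk 32.90 pos [ 0.5281 -0.2232  0.1578] jawhdg 85.43 units [-2.351 -4.103  0.842] turn 0.009
```

View pics/s16z.png

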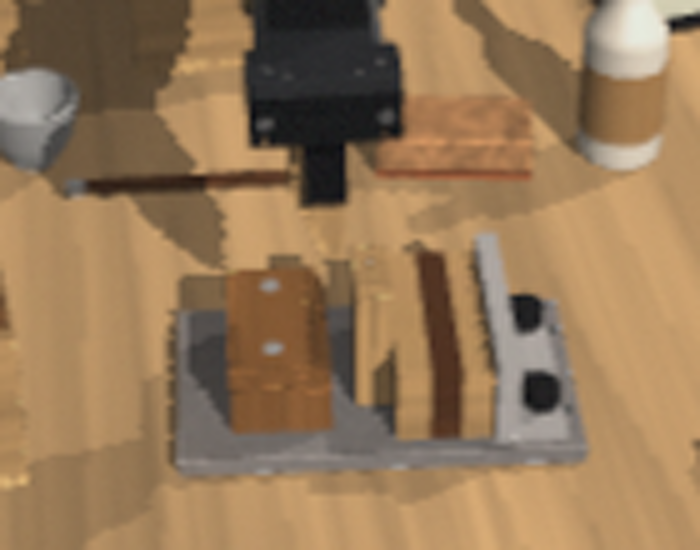

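```bash
python3 - <<'E'
from h import *
where()
P0=tool()[0]
c,p,d=snap("wrist","w17")
for nm,T in (("w13",None),("w17",P0)):
    c,p,d=load(nm);W=cloud(c,d);L=cv2.cvtColor(p,cv2.COLOR_RGB2LAB).astype(int)
    if T is None: T=np.array([.6291,-.2141,.2472])
    Rn=lambda q:(((q-T)[:2]@NN)*1e3).round(1)
    for u in (235,257,275):
        print(nm,u,[(r,L[r,u,0],L[r,u,2],Rn(W[r,u]),round((W[r,u,2]-T[2])*1e3,1)) for r in range(203,246,3)])
cv2.imwrite("pics/w17z.png",cv2.resize(p[:250,100:420,::-1],None,fx=2.4,fy=2.4,interpolation=cv2.INTER_CUBIC))
E
```

```text
dn -35.96 dt -1.16 z 157.87 mm F n/t/z -0.4 0.47 -0.35 w 0.0597
w13 235 [(203, np.int64(206), np.int64(165), np.float64(56.8), np.float64(-247.2)), (206, np.int64(209), np.int64(165), np.float64(61.1), np.float64(-247.3)), (209, np.int64(210), np.int64(165), np.float64(65.9), np.float64(-248.7)), (212, np.int64(146), np.int64(156), np.float64(-12.9), np.float64(-6.6)), (215, np.int64(92), np.int64(146), np.float64(-13.5), np.float64(0.1)), (218, np.int64(93), np.int64(146), np.float64(-13.2), np.float64(4.1)), (221, np.int64(98), np.int64(147), np.float64(-13.5), np.float64(9.3)), (224, np.int64(94), np.int64(147), np.float64(-13.6), np.float64(13.9)), (227, np.int64(90), np.int64(146), np.float64(-14.0), np.float64(19.1)), (230, np.int64(93), np.int64(147), np.float64(-14.0), np.float64(22.9)), (233, np.int64(94), np.int64(147), np.float64(-13.8), np.float64(26.1)), (236, np.int64(125), np.int64(153), np.float64(-12.9), np.float64(27.5)), (239, np.int64(135), np.int64(155), np.float64(-12.3), np.float64(29.4)), (242, np.int64(120), np.int64(151), np.float64(-10.0), np.float64(27.6))
[... 4924 characters left out ...]
7), np.float64(-17.8), np.float64(15.9)), (221, np.int64(99), np.int64(148), np.float64(-18.0), np.float64(20.5)), (224, np.int64(94), np.int64(147), np.float64(-17.7), np.float64(23.5)), (227, np.int64(90), np.int64(147), np.float64(-17.8), np.float64(27.2)), (230, np.int64(93), np.int64(147), np.float64(-17.6), np.float64(30.3)), (233, np.int64(95), np.int64(148), np.float64(-17.7), np.float64(33.9)), (236, np.int64(95), np.int64(147), np.float64(-17.7), np.float64(37.0)), (239, np.int64(108), np.int64(150), np.float64(-17.0), np.float64(38.4)), (242, np.int64(101), np.int64(148), np.float64(-15.1), np.float64(37.5)), (245, np.int64(62), np.int64(132), np.float64(-35.9), np.float64(83.1))]
```

View pics/w17z.png

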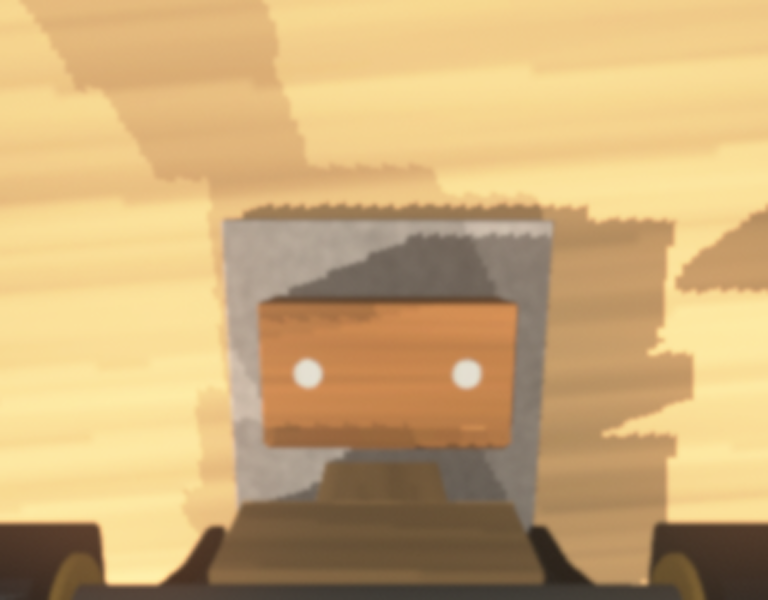

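The wedge slid about 10 mm up and 4 mm back in the grip, and the shims are still in place. I'll fit both precisely before trying again.

```bash
python3 - <<'E'
from h import *
c,p,d=load("w17");W=cloud(c,d)
T=np.array(jp(-.03598,-.00117,.15784))
q=W[211:237,215:300].reshape(-1,3); n=((q-T)[:,:2]@NN)*1e3; z=(q[:,2]-T[2])*1e3
k,b=np.polyfit(z,n,1); print("head: slope deg",np.degrees(np.arctan(k)),"n at z=21:",k*21+b,"std",np.std(n-k*z-b))
t=((q-T)[:,:2]@TT)*1e3; 
r=W[225]; 
# columns extents of head
zz=(r[:,2]-T[2])*1e3; nn=((r-T)[:,:2]@NN)*1e3; tt=((r-T)[:,:2]@TT)*1e3
g=abs(nn+17.8)<2.5; print("head t rel",tt[g].min(),tt[g].max())
q=W[193:206,236:284].reshape(-1,3); n=(q[:,:2]@NN-NB)*1e3; z=q[:,2]*1e3; g=(z>15)&(z<90)&(abs(n+19.5)<4)
k,b=np.polyfit(z[g],n[g],1);print("shim face",g.sum(),"deg",np.degrees(np.arctan(k)),"n@50",k*50+b,z[g].min(),z[g].max())
# top of head
for r in (238,240): print(r,((W[r,240:280,2]-T[2])*1e3).round(1)[::6])
E
```

```text
head: slope deg -13.186689423773343 n at z=21: -17.597603070946754 std 2.956562864576517
head t rel -31.153915697480198 28.28527227309019
shim face 585 deg 0.07102773192029495 n@50 -19.466602572346037 15.009643711965781 54.479891158039415
238 [38.9 38.3 38.4 38.1 37.3 38.1 38.6]
240 [37.9 37.8 38.1 38.3 37.3 38.2 38.3]
```

```bash
python3 - <<'E'
from h import *
for nm,T,n0 in (("w13",np.array([.6291,-.2141,.2472]),-13.5),("w17",np.array(jp(-.03598,-.00117,.15784)),-17.9)):
    c,p,d=load(nm);W=cloud(c,d)
    q=W[205:238,228:288].reshape(-1,3); n=((q-T)[:,:2]@NN)*1e3; z=(q[:,2]-T[2])*1e3; g=(abs(n-n0)<2)
    k,b=np.polyfit(z[g],n[g],1); print(nm,"deg",np.degrees(np.arctan(k)),"n@20",k*20+b,np.std(n[g]-k*z[g]-b),z[g].min(),z[g].max())
print()
go(jp(-.031,.001,.130),85.35)
go(jp(-.031,.001,.100),85.35)
E
```

```text
w13 deg -0.18294446910936102 n@20 -13.519445105705449 0.31187023414117737 -6.947018777760467 29.76746061697219
w17 deg 1.806248301809705 n@20 -17.99511877996871 0.260809723644519 3.035665548749983 38.938307834025

clk 33.00 pos [ 0.5282 -0.2233  0.158 ] jawhdg 85.43 units [ 1.125 -0.157  0.093] turn 0.009
clk 33.00 pos [ 0.5282 -0.2233  0.158 ] jawhdg 85.43 units [ 2.324 -0.115  0.098] turn 0.009
```

Call:
drive_tool --rows '[[[0.1, -0.05, 0.05], 0, 0.5], [[0.3, -0.1, 0.09], 0, 0.5], [[0.5, -0.15, 0.09], 0, 0.5], [[0.8, -0.15, 0.09], 0, 0.5], [[1.0, -0.15, 0.09], 0, 0.5], [[1.1, -0.15, 0.09], 0, 0.5], [[1.1, -0.15, 0.09], 0, 0.5], [[1.1, -0.15, 0.09], 0, 0.5], [[1.1, -0.15, 0.09], 0, 0.5], [[1.1, -0.15, 0.09], 0, 0.5]]' --grip_force 60

```text
clock: 34.0
tool_pos: [0.5333, -0.2216, 0.131]
tool_rot: [-97.3, 88.0, -11.9]
force: [0.3, -0.5, -0.8]
grip_width: 0.0594
```

```bash
python3 - <<'E'
from h import *
where()
T,M,_=tool()
c,p,d=snap("wrist","w18"); W=cloud(c,d)
q=W[205:238,228:288].reshape(-1,3); n=((q-T)[:,:2]@NN)*1e3; z=(q[:,2]-T[2])*1e3; g=(abs(n+18)<2)&(z>0)
k,b=np.polyfit(z[g],n[g],1); print("deg",np.degrees(np.arctan(k)),"n@20",k*20+b,"foot front dn",(T[:2]@NN-NB)*1e3+k*-38+b+28.9,g.sum())
go(jp(-.031,.001,.104),85.35)
E
```

```text
dn -31.00 dt 0.85 z 130.96 mm F n/t/z 0.37 -0.45 -0.76 w 0.0594
deg 1.7346677272563278 n@20 -18.040196081068704 foot front dn -21.900523615176482 1735
clk 34.05 pos [ 0.5333 -0.2216  0.1309] jawhdg 85.42 units [1.076 0.037 0.012] turn 0.009
```

Call:
drive_tool --rows '[[[0.1, 0.01, 0], 0, 0.5], [[0.2, 0.02, 0.01], 0, 0.5], [[0.3, 0.02, 0.01], 0, 0.5], [[0.4, 0.02, 0.01], 0, 0.5], [[0.5, 0.02, 0.01], 0, 0.5], [[0.6, 0.03, 0.01], 0, 0.5], [[0.7, 0.03, 0.01], 0, 0.5], [[0.75, 0.03, 0.01], 0, 0.5], [[0.75, 0.03, 0.01], 0, 0.5], [[0.75, 0.03, 0.01], 0, 0.5]]'

```text
clock: 35.05
tool_pos: [0.5332, -0.2215, 0.1123]
tool_rot: [-97.4, 87.9, -11.9]
force: [0.3, 0.8, -0.5]
grip_width: 0.0596
```

```bash
python3 - <<'E'
from h import *
where();go(jp(-.031,.001,.085),85.35)
c,p,d=snap("side","s19")
cv2.imwrite("pics/s19z.png",cv2.resize(p[190:300,200:340,::-1],None,fx=5,fy=5,interpolation=cv2.INTER_CUBIC))
E
```

```text
dn -31.06 dt 0.97 z 112.26 mm F n/t/z 0.2 0.77 -0.5 w 0.0596
clk 35.05 pos [ 0.5332 -0.2215  0.1123] jawhdg 85.42 units [1.09  0.036 0.006] turn 0.009
```

View pics/s19z.png

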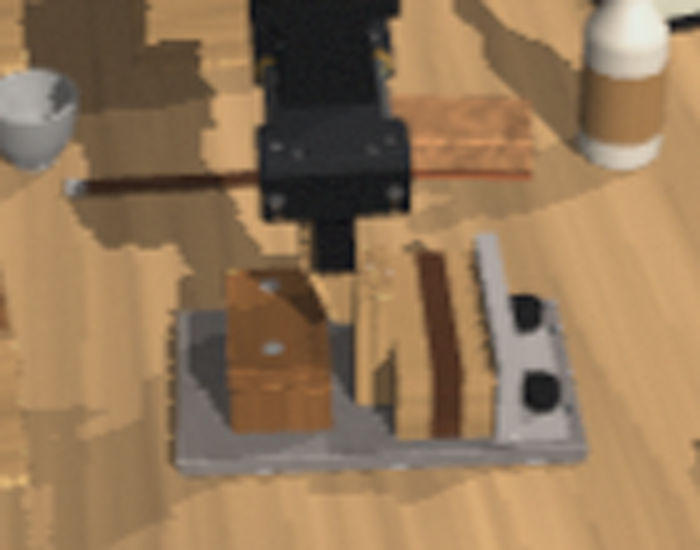

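The foot is past the shim tops, between them and the cleat, with no contact force. I'll continue down.

Call:
drive_tool --rows '[[[0.1, 0.01, 0], 0, 0.5], [[0.25, 0.02, 0.01], 0, 0.5], [[0.4, 0.02, 0.01], 0, 0.5], [[0.55, 0.03, 0.01], 0, 0.5], [[0.7, 0.03, 0.01], 0, 0.5], [[0.85, 0.03, 0.01], 0, 0.5], [[0.95, 0.03, 0.01], 0, 0.5], [[1.0, 0.03, 0.01], 0, 0.5], [[1.0, 0.03, 0.01], 0, 0.5], [[1.0, 0.03, 0.01], 0, 0.5]]'

```text
clock: 36.1
tool_pos: [0.5336, -0.2214, 0.0874]
tool_rot: [-97.5, 87.9, -12.1]
force: [0.8, 0.4, -0.5]
grip_width: 0.0593
```

```bash
python3 - <<'E'
from h import *
where();print(tool()[1][:,0].round(4))
E
```

```text
dn -30.75 dt 1.03 z 87.45 mm F n/t/z 0.72 0.42 -0.49 w 0.0593
[ 0.0353 -0.0076 -0.9993]
```

Call:
drive_tool --rows '[[[0.05, 0, 0], 0, 0.5], [[0.1, 0, 0], 0, 0.5], [[0.15, 0, 0], 0, 0.5], [[0.2, 0, 0], 0, 0.5], [[0.25, 0, 0], 0, 0.5], [[0.3, 0, 0], 0, 0.5], [[0.35, 0, 0], 0, 0.5], [[0.35, 0, 0], 0, 0.5], [[0.35, 0, 0], 0, 0.5], [[0.35, 0, 0], 0, 0.5]]'

```text
clock: 37.1
tool_pos: [0.5339, -0.2215, 0.0787]
tool_rot: [-97.5, 87.9, -12.1]
force: [0.3, -0.6, -1.7]
grip_width: 0.0596
```

```bash
python3 - <<'E'
from h import *
where();print(tool()[1][:,0].round(4))
E
```

```text
dn -30.40 dt 0.99 z 78.75 mm F n/t/z 0.38 -0.53 -1.68 w 0.0596
[ 0.0354 -0.0076 -0.9993]
```

Call:
drive_tool --rows '[[[0.03, 0, 0], 0, 0.5], [[0.06, 0, 0], 0, 0.5], [[0.09, 0, 0], 0, 0.5], [[0.12, 0, 0], 0, 0.5], [[0.15, 0, 0], 0, 0.5], [[0.18, 0, 0], 0, 0.5], [[0.21, 0, 0], 0, 0.5], [[0.24, 0, 0], 0, 0.5], [[0.24, 0, 0], 0, 0.5], [[0.24, 0, 0], 0, 0.5]]'

```text
clock: 38.1
tool_pos: [0.5346, -0.2218, 0.073]
tool_rot: [-97.9, 87.9, -12.5]
force: [1.7, -0.3, 0.1]
grip_width: 0.0597
```

```bash
python3 - <<'E'
from h import *
where();print(tool()[1][:,0].round(4))
E
```

```text
dn -29.69 dt 0.80 z 73.03 mm F n/t/z 1.76 -0.12 0.12 w 0.0597
[ 0.0365 -0.0081 -0.9993]
```

Call:
drive_tool --rows '[[[0.03, 0, 0], 0, 0.5], [[0.06, 0, 0], 0, 0.5], [[0.09, 0, 0], 0, 0.5], [[0.12, 0, 0], 0, 0.5], [[0.15, 0, 0], 0, 0.5], [[0.18, 0, 0], 0, 0.5], [[0.2, 0, 0], 0, 0.5], [[0.2, 0, 0], 0, 0.5], [[0.2, 0, 0], 0, 0.5], [[0.2, 0, 0], 0, 0.5]]'

```text
clock: 39.1
tool_pos: [0.5355, -0.2222, 0.0705]
tool_rot: [-98.6, 87.8, -13.2]
force: [-4.7, 2.7, 16.1]
grip_width: 0.0596
```

```bash
python3 - <<'E'
from h import *
where();print(tool()[1][:,0].round(4))
c,p,d=snap("side","s20")
cv2.imwrite("pics/s20z.png",cv2.resize(p[190:300,200:340,::-1],None,fx=5,fy=5,interpolation=cv2.INTER_CUBIC))
T,M,_=tool()
c,p,d=snap("wrist","w20"); W=cloud(c,d)
q=W[205:238,228:288].reshape(-1,3); n=((q-T)[:,:2]@NN)*1e3; z=(q[:,2]-T[2])*1e3; g=(abs(n+18)<3)&(z>0)
k,b=np.polyfit(z[g],n[g],1); print("deg",np.degrees(np.arctan(k)),"n@20",k*20+b,"z max",np.percentile(z[g],99),g.sum())
E
```

```text
dn -28.71 dt 0.48 z 70.52 mm F n/t/z -4.87 2.34 16.06 w 0.0596
[ 0.0379 -0.0089 -0.9992]
deg 1.4972131407676663 n@20 -18.13666368402746 z max 37.724927291120686 1735
```

View pics/s20z.png

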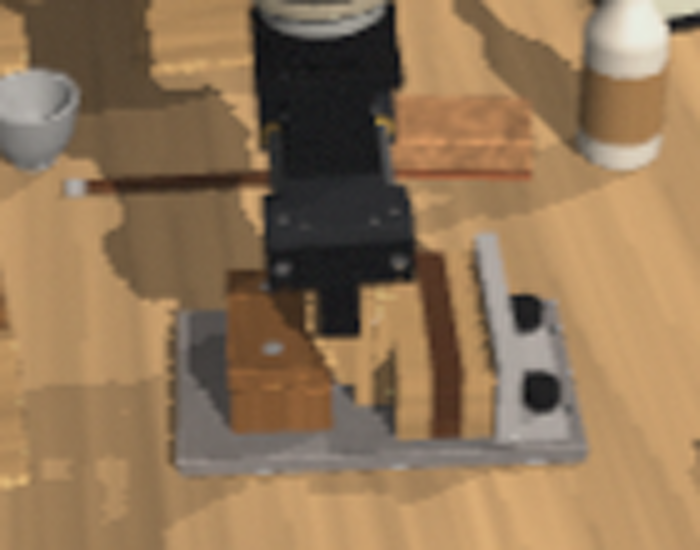

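The wedge is seated with 16 N up but leans 1.5° in the grip. I'll release it so it can settle flush in the gap, then grip it again.

Call:
drive_tool --rows '[[[-0.02, 0, 0], 0, 0.5], [[-0.02, 0, 0], 0, 0.4], [[-0.02, 0, 0], 0, 0.22], [[-0.02, 0, 0], 0, 0.22], [[-0.02, 0, 0], 0, 0.22], [[-0.02, 0, 0], 0, 0.22], [[-0.02, 0, 0], 0, 0.22], [[-0.02, 0, 0], 0, 0.22], [[-0.02, 0, 0], 0, 0.22], [[-0.02, 0, 0], 0, 0.22]]'

```text
clock: 40.2
tool_pos: [0.5355, -0.2222, 0.0711]
tool_rot: [-98.6, 87.8, -13.2]
force: [0.5, 0.0, -0.2]
grip_width: 0.0678
```

```bash
cat > wm.py <<'E'
from h import *
import sys
where();print(tool()[1][:,0].round(4))
T,M,_=tool()
c,p,d=snap("wrist",sys.argv[1]); W=cloud(c,d)
q=W[195:245,228:288].reshape(-1,3); n=((q-T)[:,:2]@NN)*1e3; z=(q[:,2]-T[2])*1e3; g=(abs(n+18)<5)&(z>2)
for _ in range(4):
    k,b=np.polyfit(z[g],n[g],1); g=(abs(n-k*z-b)<1)&(z>2)&(z<45)
dn=(T[:2]@NN-NB)*1e3
print("lean deg",np.degrees(np.arctan(k)).round(2),"back dn@20 %.2f"%(dn+k*20+b),"front face dn %.2f"%(dn+k*20+b+28.9),"top z %.1f"%(T[2]*1e3+np.percentile(z[g],99)),g.sum())
h=(abs(n-k*z-b-8)<8)&(z>30); print("top z (median of top pts) %.1f"%(T[2]*1e3+np.median(z[h])),h.sum())
c,p,d=snap("side",sys.argv[1]+"s")
cv2.imwrite(f"pics/{sys.argv[1]}sz.png",cv2.resize(p[190:300,200:340,::-1],None,fx=5,fy=5,interpolation=cv2.INTER_CUBIC))
E
python3 wm.py w21
```

```text
dn -28.71 dt 0.49 z 71.05 mm F n/t/z 0.46 0.06 -0.19 w 0.0678
[ 0.0379 -0.0089 -0.9992]
lean deg 1.87 back dn@20 -46.95 front face dn -18.05 top z 109.6 1861
top z (median of top pts) 108.5 532
```

View pics/w21sz.png

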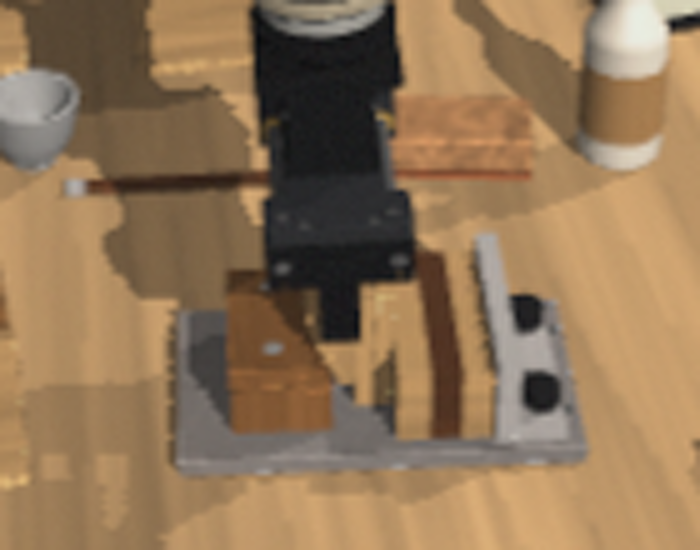

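View pics/w21.png

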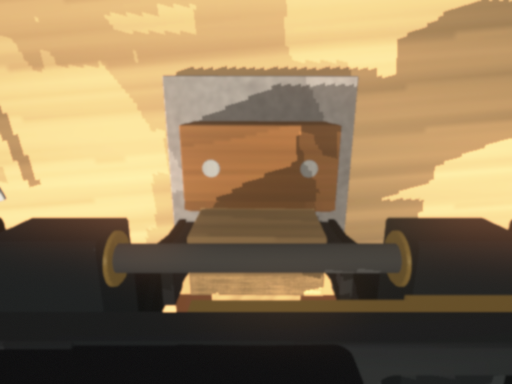

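Call:
drive_tool --rows '[[[0, 0, 0], 0, 0.5], [[0, 0, 0], 0, 0.5], [[0, 0, 0], 0, 0.5], [[0, 0.02, 0], 0, 0.5], [[0, 0.04, 0], 0, 0.5], [[0, 0.06, 0], 0, 0.5], [[0, 0.08, 0], 0, 0.5], [[0, 0.1, 0], 0, 0.5], [[0, 0.1, 0], 0, 0.5], [[0, 0.1, 0], 0, 0.5]]' --grip_force 14

```text
clock: 41.3
tool_pos: [0.534, -0.2221, 0.0715]
tool_rot: [-98.5, 87.6, -13.1]
force: [5.6, -0.2, 0.1]
grip_width: 0.06
```

```bash
python3 wm.py w22
```

```text
dn -30.29 dt 0.45 z 71.52 mm F n/t/z 5.63 0.28 0.12 w 0.06
[ 0.0399 -0.0093 -0.9992]
lean deg 0.22 back dn@20 -48.52 front face dn -19.62 top z 109.5 1770
top z (median of top pts) 108.7 575
```

Call:
drive_tool --rows '[[[0, 0.05, 0], 0, 0.5], [[0, 0.05, 0], 0, 0.5], [[0, 0.05, 0], 0, 0.5], [[0.03, 0.05, 0], 0, 0.5], [[0.06, 0.05, 0], 0, 0.5], [[0.1, 0.05, 0], 0, 0.5], [[0.13, 0.05, 0], 0, 0.5], [[0.16, 0.05, 0], 0, 0.5], [[0.16, 0.05, 0], 0, 0.5], [[0.16, 0.05, 0], 0, 0.5]]' --grip_force 60

```text
clock: 42.4
tool_pos: [0.5345, -0.2229, 0.0703]
tool_rot: [-99.8, 87.4, -14.4]
force: [2.5, 2.3, 13.9]
grip_width: 0.0596
```

```bash
python3 wm.py w23
```

```text
dn -29.65 dt -0.30 z 70.28 mm F n/t/z 2.28 2.47 13.92 w 0.0596
[ 0.0434 -0.0111 -0.999 ]
lean deg 0.33 back dn@20 -47.93 front face dn -19.03 top z 108.4 1800
top z (median of top pts) 107.5 568
```

Call:
drive_tool --rows '[[[0.11, 0.02, 0], 0, 0.5], [[0.12, 0.02, 0], 0, 0.5], [[0.14, 0.02, 0], 0, 0.5], [[0.16, 0.02, 0], 0, 0.5], [[0.17, 0.02, 0], 0, 0.5], [[0.17, 0.02, 0], 0, 0.5], [[0.17, 0.02, 0], 0, 0.5], [[0.17, 0.02, 0], 0, 0.5], [[0.17, 0.02, 0], 0, 0.5], [[0.17, 0.02, 0], 0, 0.5]]'

```text
clock: 43.5
tool_pos: [0.5347, -0.2229, 0.0702]
tool_rot: [-99.8, 87.4, -14.4]
force: [-8.7, 7.7, 29.6]
grip_width: 0.0597
```

```bash
python3 wm.py w24
```

```text
dn -29.53 dt -0.36 z 70.20 mm F n/t/z -9.26 6.94 29.59 w 0.0597
[ 0.0437 -0.0112 -0.999 ]
lean deg 0.31 back dn@20 -47.86 front face dn -18.96 top z 108.5 1797
top z (median of top pts) 107.4 566
```

View pics/w24sz.png

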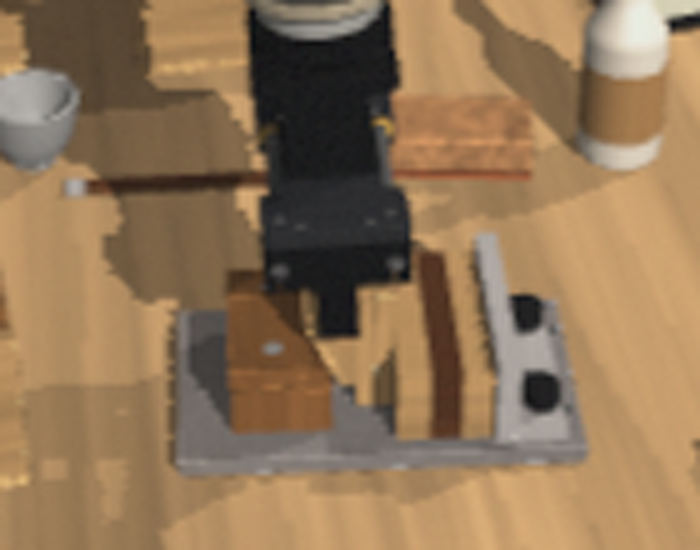

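Tight: it no longer sinks under 30 N. I'll ease off to about 20 N.

Call:
drive_tool --rows '[[[0.12, 0.03, 0], 0, 0.5], [[0.115, 0.03, 0], 0, 0.5], [[0.115, 0.03, 0], 0, 0.5], [[0.115, 0.03, 0], 0, 0.5], [[0.115, 0.03, 0], 0, 0.5], [[0.115, 0.03, 0], 0, 0.5], [[0.115, 0.03, 0], 0, 0.5], [[0.115, 0.03, 0], 0, 0.5], [[0.115, 0.03, 0], 0, 0.5], [[0.115, 0.03, 0], 0, 0.5]]'

```text
clock: 44.6
tool_pos: [0.5346, -0.2229, 0.0702]
tool_rot: [-99.6, 87.4, -14.2]
force: [-3.5, 5.0, 19.5]
grip_width: 0.0596
```

```bash
python3 wm.py w25; python3 - <<'E'
from h import *
c,p,d=snap("top","t25"); cv2.imwrite("pics/t25z.png",cv2.resize(p[60:320,60:440,::-1],None,fx=2,fy=2))
E
```

```text
dn -29.55 dt -0.34 z 70.22 mm F n/t/z -3.88 4.65 19.48 w 0.0596
[ 0.0445 -0.0113 -0.9989]
lean deg 0.46 back dn@20 -47.89 front face dn -18.99 top z 108.4 1811
top z (median of top pts) 107.5 554
```

View pics/w25s.png

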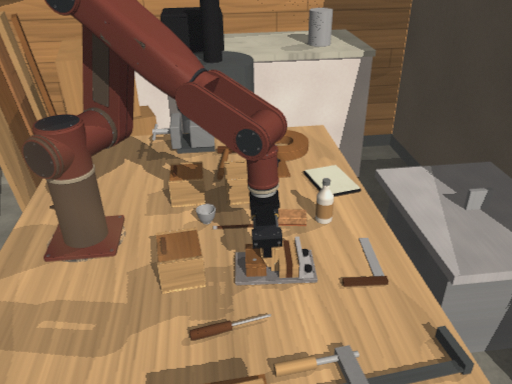

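View pics/t25z.png

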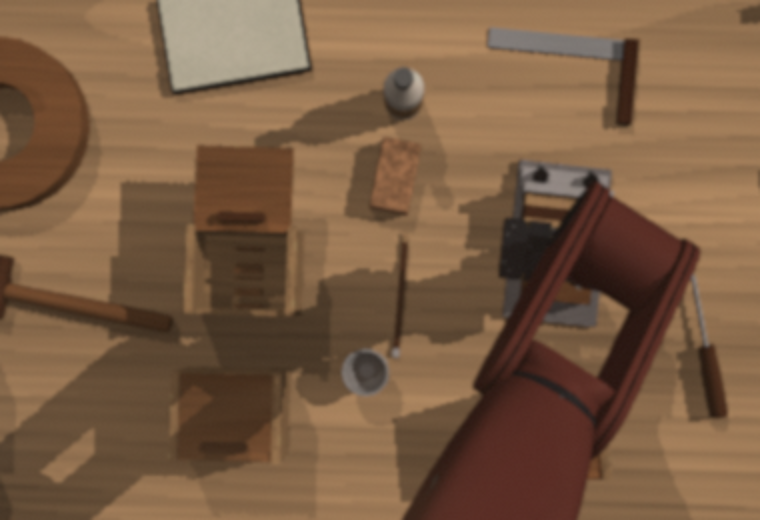

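The side and top views show the wedge clamped in the jig at about (265,250), the lid open and everything else where it was. The press is steady at 19.5 N, so I'm handing it in.

```bash
python3 - <<'E'
from h import *
where(); print(finish_job()); 
E
```

```text
dn -29.53 dt -0.38 z 70.23 mm F n/t/z -4.47 4.18 20.0 w 0.0598
the job is handed in; nothing more can be done
None
```

I opened the cover about 106 mm and stood both shims against the blank. The gap measured 38.5 to 39.2 mm, so it needed two. The wedge is in and tight. I handed in at about 45 s, still gripping it at 60 N and pressing with 20 N.

**Last checks:**
- The wedge did not sink further, even when the push briefly reached 30 N.
- Its foot is about 24 mm below the cleat's top and about 20 mm clear of the floor.
- It leans less than 0.5° in the grip.
- The other things on the bench look undisturbed in the last side and top pictures.

**What went wrong or disagreed:**
- **First wedge insertion:** its foot landed on the shim tops with about 58 N, and the wedge slid about 10 mm up in the grip. The shims stayed in place. I backed off, measured again and reinserted it.
- **Lean:** the wedge then sat leaning about 1.9°. I let go, regripped it lightly, pulled it upright and pressed again.
- **Depth:** the measured foot depth of 24 mm is deeper than the 19 to 20 mm the gap predicts, but within the allowed 6 to 40 mm. I put this down to camera and tilt error.
- **Side force:** about 6 N of sideways force remained on the tool at hand-in.

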